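Put four bench tools back in their foam cut-outs

ROBOT

A 6-joint arm with a two-finger parallel gripper is mounted at the origin on a cart in front of the work surface, level with it; the furniture and walls round the work are solid. World frame = base frame: x ahead of the robot, y to its left, z up, the work surface at z = 0. Lengths are in m, angles in rad, forces in N, time in s.
With the tool pointing down it reaches from about 0.4 to 0.825 m from the base axis. Payload 7 kg.
Tool frame: the origin (TCP) lies midway between the tips of the shut fingers; the grasp point (between the pads) lies 19 mm behind it; z points along the fingers, y is the line along which they close (so a half turn about z gives the same grasp; the last joint's range is limited). The gripper opens to 88 mm and grips with 3 to 60 N. Pads are 19 mm wide; open, the fingers measure 130 mm over their backs; the gripper's body (78 mm by 193 mm) begins 47 mm behind the grasp point.
Start: joints at [-0.858, 0.359, 0.012, 0, -1.224, -0.288], TCP at [0.278, -0.615, 0.187] pointing down, gripper open.
Joint ranges: [-3.07, 3.07], [-1.43, 2.12], [-1.02, 1.25], [-3.03, 1.67], [-3.05, -0], [-3.03, 3.03]. Speed limits (rad/s): [2.39, 2.39, 3.01, 3.14, 3.14, 3.14].

INTERFACE

Orientations are given as [roll, pitch, yaw] about the fixed x, y, z axes, in that order (R = Rz(yaw) Ry(pitch) Rx(roll)).
In Python, from station import get_state, grab_frame, calibration, job_done, boxes_of, regions_of, spot_point gives the robot as it stands. The module is installed in compiled form; this text tells all that it offers.
- The arm moves only by the tool arm_command, never from a script. Its argument "commands" is a list of rows, each an object of numbers: "tx", "ty", "tz": the shift along the tool's x, y, z each as a share of 25 cm, from -1 to 1; "twist": the turn about the tool's z as a share of 180 degrees, from -1 to 1. A call has exactly 8 rows; each row is the pose to reach, as a shift and turn from the pose commanded when the call began, along the tool's axes at that moment, turning the shorter way round; what a row does not reach only later rows make up. A row lasts 1/12 s, in which the tool goes at most 41.7 mm and 7.16 degrees, less where a joint would pass 70% of its speed; a pose out of reach is approached as far as the arm can. A call with a number of a shift or a turn outside -1 to 1 is refused whole. A call with a gripper value outside its range is refused whole. "claw" is the opening, from 0 (shut) to 1 (fully open), set as the call begins (left out, the last holds). The fingers move at their own pace and stop on an object; "grip_force" is the grip in N (left out, the last holds). Time passes only in rows, so rows that repeat a pose let the fingers close, or fill a call up. It gives the time, the measured TCP pose, the force, the opening and the grip force at its end, in the units of the state.
- get_state(): the state, without advancing time (a new reading comes with each control period).
- grab_frame(name): name is "scene" or "top" or "wrist"; returns the picture (400x640x3 uint8, red, green, blue); there is no depth.
- calibration(name): a dict with "camera_matrix" (3x3 intrinsics, pixels), "extrinsics" (4x4, takes a point from camera to world coordinates). Camera axes: x right, y down, z forward; pixel columns grow to the right and rows downward; lengths in m; the calibration is good to about 2 mm. The wrist camera is an equidistant fisheye: a pixel r from the principal point sees the ray r / f radians off the axis. A picture is of the moment at which its call begins: read the wrist's pose just before it. calibration takes no time and is no camera call; for the wrist camera it gives the pose at the moment of the call.
- job_done(): hands the job in; it is judged then, once.
Trained networks look in the newest picture that a camera, given by its name, has taken for a name from the list of things; names that differ only in an ending like _2 or _b are one class to them, and where a whole thing is asked for, a point or a joint stands for the part that bears it (a point fixed in the world has none). Each returns a list of dicts, best first, with "score" (0 to 1); they miss things now and then, are a little off and sometimes report something else, mostly with a low value. They report only what shows in the picture. A call takes as long as a camera call. They do not tell look-alikes from the thing itself.
- boxes_of(query, camera): "rect" ([left, top, right, bottom] in pixels, round what is visible of it).
- regions_of(query, camera): "region" (400x640 bool, what is visible of it) and "rect" ([left, top, right, bottom] in pixels, round what is visible of it).
- spot_point(query, camera): "uv" ([column, row] in pixels: a listed point, or the origin of a listed thing).
The state is a dict: "t": time; "q": joint angles; "qd": joint speeds; "joint_efforts": joint torques, N m; "eef_pos": TCP position; "ee_rot": TCP orientation; "force": force on the tool from outside, world axes, zero at the start; "moment": the same for the moment, N m; "width": finger opening in m; "gripper_force": force on a finger pad.
Only numpy, scipy, OpenCV 4.12 (cv2) and the standard library are available. Lean on these libraries where they do the work, as an engineer would, in place of code of your own. Each camera call takes 0.05 s, during which the arm holds its last target. There are 200 camera calls.

TASK

The drawer tray on the bench holds four foam inserts, each cut out to the shape of one tool. Put the ratchet, the combination spanner, the screwdriver and the cold chisel back, each in the insert with its own outline, so that every tool lies flat and fully down in its cut-out.

Things in the scene. Friction and masses are not known exactly. Their poses are not given: they have to be found in the camera images.
- ratchet_grip (a point): Half-inch ratchet, bright steel, black handle; 274 mm long, head 40 mm wide, 32 mm high, 0.4-0.6 kg, square drive down. Point: on the axis of the round neck (15 mm thick, plain for 66 mm towards the head and 24 mm towards the handle), at the centre of mass, about 17 mm above the bench; take it here across the neck. y: along the tool, from head to handle; z up.
- spanner_grip (a point): Combination spanner, bright steel, 289 mm long, lying flat; open jaw 48 mm wide at one end, ring 36 mm wide at the other; 0.12-0.18 kg. Point: middle of the flat shaft, 4 mm above the bench. The shaft is 14 mm wide and only 5 mm thick (1 to 6 mm above the bench), so fingertips must go down to the surface. y: along the tool, from ring (working end) to open jaw; z up.
- screwdriver_grip (a point): Screwdriver, yellow and black round handle 32 mm thick and 105 mm long, steel blade shaft 6 mm thick; 200 mm long in all, about 0.09 kg. Point: on the axis of the handle, 40 mm from its blade end and 65 mm from its butt, 16 mm above the bench; take it here across the handle. y: along the tool, from blade to butt. It may have rolled about y.
- chisel_grip (a point): Cold chisel, dark steel bar, 170 mm long, 19 mm wide, 14 mm high, 0.19-0.30 kg, lying flat. Point: its centre, 7 mm above the bench. y: along the bar, at the start towards the robot; z up.
- tray: Fixed grey steel drawer tray, 332 x 298 mm, rim 36 mm high, bar pull towards the robot (-x end). Holds four black foam inserts with grey cut-out floors, each 324 mm long (x), 72 mm wide, side by side along y, order varies; foam top 28 mm above the bench. A finger channel 76 mm long (x) crosses them all at mid-length, its floor 8 mm above the bench. Origin: middle of its underside, on the bench.
- ratchet_seat (a point): Insert for the ratchet: cut-out 50 mm wide for the head, 35 mm wide for the handle. This point, like each seat point: where the tool's grip point lies when seated, on the insert's middle line in the middle of the channel; here 25 mm above the bench. y: as the seated tool's y (towards the robot); z up. Cut-outs are 5 to 6 mm wider than the tool at each side and end, edges bevelled 4 mm.
- spanner_seat (a point): Insert for the spanner: the longest cut-out, 301 mm, 26 mm wide along the shaft, flared to 46 mm at the ring end (far from the robot) and 58 mm at the jaw end. Floor of the cut-out 16 mm above the bench; the point is 20 mm above the bench. Point and axes otherwise as told for ratchet_seat.
- screwdriver_seat (a point): Insert for the screwdriver: cut-out 42 mm wide for the handle, ending 71 mm from the point on the robot's side, and a slot 20 mm wide for the blade on the far side. Floor of the cut-out 8 mm above the bench; the point is 24 mm above the bench. Point and axes otherwise as told for ratchet_seat.
- chisel_seat (a point): Insert for the chisel: a plain straight cut-out 30 mm wide and 182 mm long, one width throughout. Floor of the cut-out 14 mm above the bench; the point is 21 mm above the bench. Point and axes otherwise as told for ratchet_seat.
There are look-alikes about, which are no part of the job. There is more than one size of the part that bears chisel_grip; the job needs the larger.

How it is judged:
At the end, for the whole second after the job is handed in: Each of the four tools lies in its own cut-out: grip point within 12 mm (level) of its seat point, no more than 5 mm above or 6 mm below it, long axis within 0.1 rad of the cut-out's; all released and at rest (horizontal distance between ratchet_grip and ratchet_seat below 0.012 m and z of ratchet_grip in the frame of ratchet_seat between -0.006 and 0.005 m and angle between the y axis of ratchet_grip and the y axis of ratchet_seat, either way round below 0.1 rad and horizontal distance between spanner_grip and spanner_seat below 0.012 m and z of spanner_grip in the frame of spanner_seat between -0.006 and 0.005 m and angle between the y axis of spanner_grip and the y axis of spanner_seat, either way round below 0.1 rad and horizontal distance between screwdriver_grip and screwdriver_seat below 0.012 m and z of screwdriver_grip in the frame of screwdriver_seat between -0.006 and 0.005 m and angle between the y axis of screwdriver_grip and the y axis of screwdriver_seat, either way round below 0.1 rad and horizontal distance between chisel_grip and chisel_seat below 0.012 m and z of chisel_grip in the frame of chisel_seat between -0.006 and 0.005 m and angle between the y axis of chisel_grip and the y axis of chisel_seat, either way round below 0.1 rad); the robot touches nothing.
It also fails if it takes over 109 s, if anything falls off the work surface, if the arm or the gripper's body presses on something with over 40 N, if the wrist force passes 120 N, or if a joint passes its speed limit or range.

## Working session

There is one attempt and no reset: what is moved stays moved. The work goes in short steps, Python scripts to look and compute and a tool call to move; the robot and the scene stay as the last step left them, time stands still between calls to the robot, and variables do not carry over. Pictures are saved under pics/ and viewed, at most 14 in all, crops included, and the job is handed in when it is done.

Besides the shell and the picture viewer there is one more tool, called after "Emit:" by a JSON object that holds its "op" and its "data". arm_command: Moves the arm, as the interface text tells. Shift numbers are shares of 25 cm and turn numbers shares of 180 degrees, none past 1 either way. Its arguments: {"type":"object","properties":{"commands":{"type":"array"},"claw":{"type":"number"},"grip_force":{"type":"number"}},"required":["commands"]}

```bash
mkdir -p pics; cat > h.py <<'E'
import numpy as np, cv2
from station import *
def save(name,f,crop=None,scale=1):
    im=grab_frame(name)[:,:,::-1]
    if crop: im=im[crop[1]:crop[3],crop[0]:crop[2]]
    if scale!=1: im=cv2.resize(im,None,fx=scale,fy=scale,interpolation=cv2.INTER_CUBIC)
    cv2.imwrite('pics/'+f,im)
def ray(cam,uv):
    c=calibration(cam);K=np.array(c['camera_matrix']);T=np.array(c['extrinsics'])
    a=(uv[0]-K[0,2])/K[0,0];b=(uv[1]-K[1,2])/K[1,1]
    if cam=='wrist':
        r=np.hypot(a,b);s=np.sin(r)/r if r>1e-9 else 1
        d=np.array([a*s,b*s,np.cos(r)])
    else: d=np.array([a,b,1.])
    return T[:3,3],T[:3,:3]@d
def world(cam,uv,z):
    o,d=ray(cam,uv);return o+d*(z-o[2])/d[2]
E
python3 - <<'E'
from h import *
print(get_state())
for c in ('top','scene'):
    save(c,c+'1.png'); print(c,calibration(c))
for q,z in (('ratchet_grip',.017),('spanner_grip',.004),('screwdriver_grip',.016),('chisel_grip',.007),('tray',0),('ratchet_seat',.025),('spanner_seat',.02),('screwdriver_seat',.024),('chisel_seat',.021)):
    for c in ('top',):
        for r in spot_point(q,c)[:4]: print(q,c,np.round(r['uv']),round(r['score'],2),world(c,r['uv'],z).round(3))
E
```

```text
{'t': 0.0, 'q': array([-8.57907305e-01,  3.59415329e-01,  1.10428148e-02, -3.82913957e-04,
       -1.22410895e+00, -2.88104705e-01]), 'qd': array([ 2.99886095e-04, -3.73097025e-03,  1.06343304e-03, -1.10257871e-04,
       -1.70875844e-04, -1.16138291e-05]), 'joint_efforts': array([ 1.55980331e-03, -5.82714736e+01,  2.93058157e+01,  6.99683771e+00,
        6.84496423e-03, -1.33444414e-04]), 'eef_pos': array([ 0.27792674, -0.61449695,  0.18639148]), 'ee_rot': array([ 3.13987469e+00, -1.33735338e-04, -2.71693863e+00]), 'force': array([ 0.11444037,  0.59982677, -0.7379503 ]), 'moment': array([-0.04823981,  0.01037898, -0.04456504]), 'gripper_force': 0.0, 'width': 0.08754502226782374}
top {'camera_matrix': array([[438.34581866,   0.        , 316.79418123],
       [  0.        , 438.34581866, 198.42719262],
       [  0.        ,   0.        ,   1.        ]]), 'extrinsics': array([[ 0.00676184, -0.99531918,  0.09640539,  0.4610971 ],
       [-0.99997544, -0.00655265,  0.00248637, -0.04273569],
       [-0.00184302, -0.09641983, -0.99533905,  1.30955303],
       [ 0.        ,  0.        ,  0.
[... 429 characters left out ...]
     ,  0.        ,  1.        ]])}
ratchet_grip top [399. 217.] 0.59 [ 0.532 -0.282  0.017]
spanner_grip top [328. 231.] 0.61 [ 0.49  -0.073  0.004]
spanner_grip top [272. 192.] 0.56 [0.607 0.096 0.004]
screwdriver_grip top [429. 230.] 0.82 [ 0.495 -0.37   0.016]
chisel_grip top [362. 221.] 0.85 [ 0.521 -0.175  0.007]
chisel_grip top [443. 164.] 0.65 [ 0.695 -0.418  0.007]
chisel_grip top [271. 194.] 0.64 [0.6   0.098 0.007]
ratchet_seat top [270. 193.] 0.9 [0.601 0.099 0.025]
spanner_seat top [245. 198.] 0.64 [0.586 0.172 0.02 ]
screwdriver_seat top [197. 198.] 0.98 [0.584 0.312 0.024]
chisel_seat top [221. 200.] 0.58 [0.579 0.244 0.021]
chisel_seat top [270. 194.] 0.35 [0.599 0.098 0.021]
```

```bash
python3 - <<'E'
from h import *
im=grab_frame('top')[:,:,::-1][90:330,150:490]
cv2.imwrite('pics/topc.png',cv2.resize(im,None,fx=2.35,fy=2.35,interpolation=cv2.INTER_CUBIC))
E
```

```text
(no output)
```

View pics/topc.png

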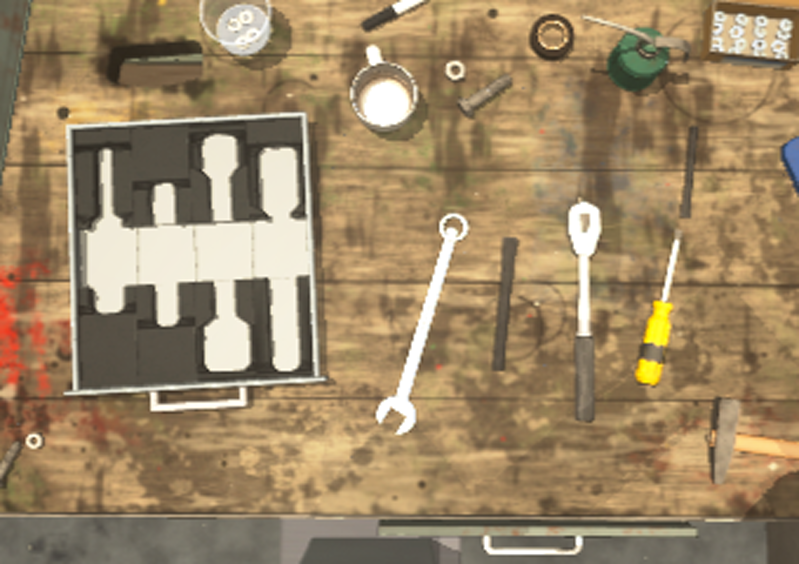

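View pics/scene1.png

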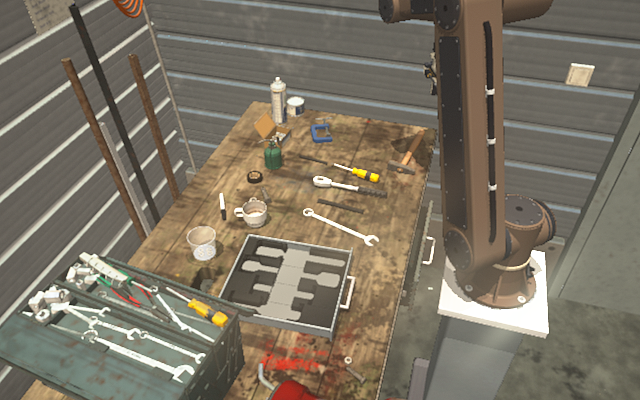

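Candidates in the top view:
- Chisel: the large bar at (365,219), about 170 mm, against the short bar at (443,163). I choose the large one.
- Spanner: the bench one at (328,231) against the spanners in the toolbox (scene 130,350).
- Screwdriver: the bench one at (429,230) against the one in the toolbox (scene 200,305).
- Ratchet: only one, at (399,217).

Seats from left to right: screwdriver, chisel, spanner, ratchet. I'll move above the tools for the close look.

Emit:
{"op": "arm_command", "data": {"commands": [{"tx":-0.05,"ty":0.06,"tz":-0.05,"twist":0.02},{"tx":-0.15,"ty":0.17,"tz":-0.15,"twist":0.05},{"tx":-0.27,"ty":0.3,"tz":-0.25,"twist":0.08},{"tx":-0.4,"ty":0.44,"tz":-0.35,"twist":0.11},{"tx":-0.53,"ty":0.59,"tz":-0.4,"twist":0.135},{"tx":-0.65,"ty":0.73,"tz":-0.4,"twist":0.135},{"tx":-0.75,"ty":0.85,"tz":-0.4,"twist":0.135},{"tx":-0.8,"ty":0.9,"tz":-0.4,"twist":0.135}], "claw": 0.8, "grip_force": 30}}

```text
t: 1.27
eef_pos: [0.3648, -0.3355, 0.2878]
ee_rot: [-3.141, 0.002, -3.141]
force: [2.1, 1.4, -0.6]
width: 0.0701
gripper_force: 0.0
```

Emit:
{"op": "arm_command", "data": {"commands": [{"tx":-0.05,"ty":0.05},{"tx":-0.14,"ty":0.12},{"tx":-0.24,"ty":0.18},{"tx":-0.33,"ty":0.2},{"tx":-0.38,"ty":0.2},{"tx":-0.4,"ty":0.2},{"tx":-0.4,"ty":0.2},{"tx":-0.4,"ty":0.2}]}}

```text
invalid input
```

```bash
python3 - <<'E'
from h import *
s=get_state();print(s['t'],s['q'],s['eef_pos'],s['ee_rot']); c=calibration('wrist');print(c)
save('wrist','w1.png')
for q,z in (('ratchet_grip',.017),('spanner_grip',.004),('screwdriver_grip',.016),('chisel_grip',.007)):
    for r in spot_point(q,'wrist')[:3]: print(q,np.round(r['uv']),round(r['score'],2),world('wrist',r['uv'],z).round(3))
    for r in regions_of(q,'wrist')[:3]:
        p=np.argwhere(r['region'])[:,::-1]
        W=np.array([world('wrist',u,z)[:2] for u in p]);m=W.mean(0);d=np.linalg.svd(W-m,full_matrices=False)[2][0]
        if d[0]>0:d=-d
        a=(W-m)@d
        print('  reg',len(p),round(r['score'],2),m.round(3),'y-axis ang from -x',round(float(np.arctan2(d[1],d[0])),3),'ends',(m+d*a.min()).round(3),(m+d*a.max()).round(3),round(np.ptp(a),3))
E
```

```text
1.2667 [-3.46227567e-01  4.20039494e-03 -2.02928136e-01  1.72304644e-05
 -1.36188421e+00 -1.22440184e+00] [ 0.3647562  -0.33549613  0.28781795] [-3.14097125e+00  1.67192396e-03 -3.14142166e+00]
{'camera_matrix': array([[309.70691629,   0.        , 319.06786537],
       [  0.        , 309.70691629, 202.10078681],
       [  0.        ,   0.        ,   1.        ]]), 'extrinsics': array([[-4.35293475e-04,  9.57498384e-01,  2.88438305e-01,
         2.86737314e-01],
       [ 9.99999888e-01,  4.70716405e-04, -5.34491094e-05,
        -3.35459856e-01],
       [-1.86950078e-04,  2.88438250e-01, -9.57498481e-01,
         4.85097603e-01],
       [ 0.00000000e+00,  0.00000000e+00,  0.00000000e+00,
         1.00000000e+00]])}
ratchet_grip [352. 257.] 0.58 [ 0.527 -0.276  0.017]
  reg 1724 0.61 [ 0.503 -0.28 ] y-axis ang from -x -3.128 ends [ 0.667 -0.278] [ 0.383 -0.282] 0.284
spanner_grip [458. 241.] 0.72 [ 0.506 -0.082  0.004]
  reg 684 0.58 [ 0.423 -0.059] y-axis ang from -x 2.884 ends [ 0.502 -0.08 ] [ 0.366 -0.044] 0.14
screwdriver_grip [297. 241.] 0.78 [ 0.495 -0.374  0.016]
  reg 1129 0.93 [ 0.48  -0.372] y-axis ang from -x 2.912 ends [ 0.621 -0.405] [ 0.425 -0.359] 0.201
chisel_grip [278. 330.] 0.58 [ 0.691 -0.42   0.007]
  reg 263 0.76 [ 0.471 -0.179] y-axis ang from -x 3.111 ends [ 0.498 -0.179] [ 0.443 -0.178] 0.055
  reg 90 0.47 [ 0.654 -0.419] y-axis ang from -x 3.029 ends [ 0.677 -0.421] [ 0.636 -0.417] 0.041
```

View pics/w1.png

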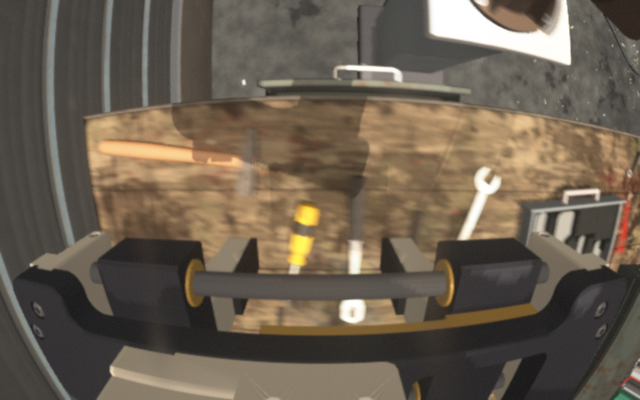

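The wrist picture shows the camera looking back from the robot's side, with the gripper hiding the lower half. The screwdriver handle is at (303,235), the ratchet at (354,240), the spanner jaw at (487,183) and the tray at (570,230). I'm going to the screwdriver first, with all fields filled in this time.

Emit:
{"op": "arm_command", "data": {"commands": [{"tx":-0.05,"ty":-0.02,"tz":0.06,"twist":0.02},{"tx":-0.14,"ty":-0.06,"tz":0.2,"twist":0.05},{"tx":-0.26,"ty":-0.1,"tz":0.36,"twist":0.07},{"tx":-0.36,"ty":-0.14,"tz":0.5,"twist":0.07},{"tx":-0.45,"ty":-0.17,"tz":0.62,"twist":0.07},{"tx":-0.49,"ty":-0.19,"tz":0.7,"twist":0.07},{"tx":-0.5,"ty":-0.19,"tz":0.75,"twist":0.07},{"tx":-0.5,"ty":-0.19,"tz":0.75,"twist":0.07}]}}

```text
t: 2.38
eef_pos: [0.4873, -0.3846, 0.0944]
ee_rot: [3.14, -0.008, 2.92]
force: [0.0, 0.2, 0.1]
width: 0.07
gripper_force: 0.0
```

```bash
cat >> h.py <<'E'
def goto(x,y,z,yaw):
    s=get_state();p=s['eef_pos'];w=s['ee_rot'][2];d=np.array([x,y,z])-p
    dy=(yaw-w+np.pi)%(2*np.pi)-np.pi
    print('t',round(s['t'],2),'at',p.round(4),'yaw',round(w,4),'F',s['force'].round(1),'-> tx %.3f ty %.3f tz %.3f twist %.4f'%((d[0]*np.cos(w)+d[1]*np.sin(w))/.25,(d[0]*np.sin(w)-d[1]*np.cos(w))/.25,-d[2]/.25,-dy/np.pi))
def axis(q,cam,z,n=1):
    for r in regions_of(q,cam)[:n]:
        p=np.argwhere(r['region'])[:,::-1]
        W=np.array([world(cam,u,z)[:2] for u in p]);m=W.mean(0);d=np.linalg.svd(W-m,full_matrices=False)[2][0]
        if d[0]>0:d=-d
        a=(W-m)@d
        print('  reg',q,len(p),round(r['score'],2),m.round(4),'yaw',round(float(np.arctan2(d[1],d[0])),3),'ends',(m+d*a.min()).round(4),(m+d*a.max()).round(4),round(np.ptp(a),4))
def spot(q,cam,z,n=1):
    for r in spot_point(q,cam)[:n]: print(q,np.round(r['uv'],1),round(r['score'],2),world(cam,r['uv'],z).round(4))
E
python3 - <<'E'
from h import *
save('wrist','w2.png')
axis('screwdriver_grip','wrist',.016);spot('screwdriver_grip','wrist',.016)
goto(.493,-.374,.003,2.92)
E
```

```text
Traceback (most recent call last):
  File "h.py", line 25, in axis
    W=np.array([world(cam,u,z)[:2] for u in p]);m=W.mean(0);d=np.linalg.svd(W-m,full_matrices=False)[2][0]
                ~~~~~^^^^^^^^^
  File "h.py", line 17, in world
    o,d=ray(cam,uv);return o+d*(z-o[2])/d[2]
        ~~~^^^^^^^^
  File "h.py", line 9, in ray
    c=calibration(cam);K=np.array(c['camera_matrix']);T=np.array(c['extrinsics'])
ValueError: time passes only in moves, steps and waits
```

View pics/w2.png

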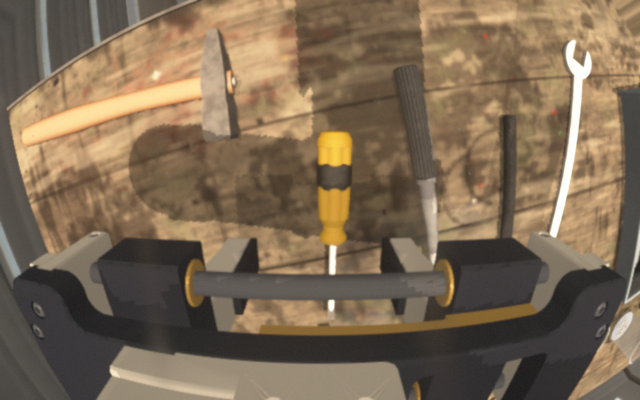

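The wrist picture shows the screwdriver lined up with the gripper: butt at (335,131), handle's blade end at (333,240). The ratchet handle is at (415,120), the large chisel at (508,175) and the spanner at (570,130). The helper called calibration too often, so I'm caching it.

```bash
python3 - <<'E'
s=open('h.py').read()
s=s.replace("def ray(cam,uv):\n    c=calibration(cam)","C={}\ndef ray(cam,uv):\n    c=C[cam] if cam in C else C.setdefault(cam,calibration(cam))")
open('h.py','w').write(s)
E
python3 - <<'E'
from h import *
grab_frame('wrist')
axis('screwdriver_grip','wrist',.016);spot('screwdriver_grip','wrist',.016)
for u in ((335,131),(333,241)): print(world('wrist',u,.016))
goto(.493,-.374,.003,2.92)
E
```

```text
reg screwdriver_grip 3726 0.85 [ 0.4874 -0.3705] yaw 2.915 ends [ 0.6267 -0.4026] [ 0.4306 -0.3574] 0.2012
screwdriver_grip [332.2 198.9] 0.76 [ 0.4964 -0.374   0.016 ]
[ 0.43420526 -0.35815255  0.016     ]
[ 0.53935473 -0.38218656  0.016     ]
t 2.63 at [ 0.49   -0.3852  0.1017] yaw 2.922 F [ 0.4 -0.1 -0.4] -> tx -0.002 ty 0.046 tz 0.395 twist 0.0006
```

Emit:
{"op": "arm_command", "data": {"commands": [{"tx":-0.01,"ty":0.03,"tz":0.05,"twist":0.002},{"tx":-0.01,"ty":0.05,"tz":0.13,"twist":0.002},{"tx":-0.01,"ty":0.05,"tz":0.22,"twist":0.002},{"tx":-0.01,"ty":0.05,"tz":0.31,"twist":0.002},{"tx":-0.01,"ty":0.05,"tz":0.36,"twist":0.002},{"tx":-0.01,"ty":0.05,"tz":0.385,"twist":0.002},{"tx":-0.01,"ty":0.05,"tz":0.395,"twist":0.002},{"tx":-0.01,"ty":0.05,"tz":0.395,"twist":0.002}]}}

```text
t: 3.3
eef_pos: [0.4953, -0.3732, 0.0017]
ee_rot: [-3.141, 0.001, 2.916]
force: [-0.5, -0.2, 1.5]
width: 0.0703
gripper_force: 0.0
```

Emit:
{"op": "arm_command", "data": {"commands": [{"tx":0,"ty":0,"tz":0,"twist":0},{"tx":0,"ty":0,"tz":0,"twist":0},{"tx":0,"ty":0,"tz":0,"twist":0},{"tx":0,"ty":0,"tz":0,"twist":0},{"tx":0,"ty":0,"tz":0,"twist":0},{"tx":0,"ty":0,"tz":0,"twist":0},{"tx":0,"ty":0,"tz":0,"twist":0},{"tx":0,"ty":0,"tz":0,"twist":0}], "claw": 0.2, "grip_force": 30}}

```text
t: 3.97
eef_pos: [0.4948, -0.3729, 0.0006]
ee_rot: [3.142, -0.0, 2.916]
force: [-0.5, 0.5, -0.2]
width: 0.0223
gripper_force: 0.0
```

```bash
python3 - <<'E'
from h import *
print(get_state()['width'],get_state()['gripper_force'])
save('wrist','w3.png')
axis('screwdriver_grip','wrist',.016);spot('screwdriver_grip','wrist',.016)
print(get_state()['width'],get_state()['gripper_force'])
E
```

```text
0.022318002840333164 0.0
  reg screwdriver_grip 7101 0.88 [ 0.4733 -0.3677] yaw 2.915 ends [ 0.5658 -0.389 ] [ 0.4294 -0.3576] 0.1399
screwdriver_grip [322.3 234.4] 0.69 [ 0.4935 -0.3705  0.016 ]
0.017958304104707837 0.0
```

View pics/w3.png

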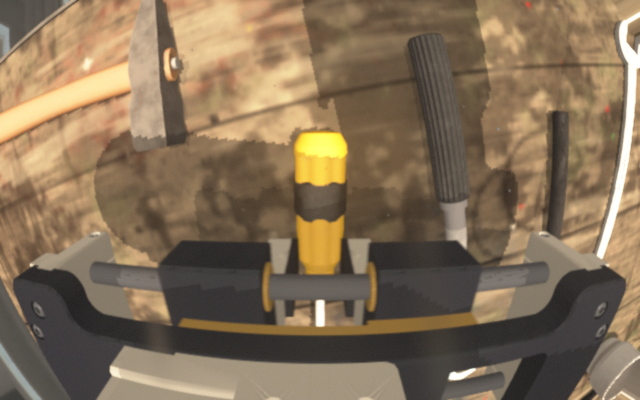

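```bash
python3 - <<'E'
from h import *
save('scene','s2.png',(290,120,450,240),4)
for u in ((320,131),(322,240),(320,272),(320,310)): print(u,world('wrist',u,.016).round(4),world('wrist',u,0.0).round(4))
c=calibration('wrist');print(np.array(c['extrinsics']).round(3));s=get_state();print(s['eef_pos'],s['ee_rot'],s['width'],s['gripper_force'],s['t'])
E
```

```text
(320, 131) [ 0.4301 -0.3575  0.016 ] [ 0.4311 -0.3576  0.    ]
(322, 240) [ 0.4973 -0.3715  0.016 ] [ 0.5042 -0.3729  0.    ]
(320, 272) [ 0.52  -0.378  0.016] [ 0.5289 -0.38    0.    ]
(320, 310) [ 0.5511 -0.3851  0.016 ] [ 0.5627 -0.3877  0.    ]
[[ 0.223  0.934  0.279  0.419]
 [ 0.975 -0.214 -0.064 -0.356]
 [ 0.     0.287 -0.958  0.198]
 [ 0.     0.     0.     1.   ]]
[ 0.49479954 -0.37288905  0.00061489] [ 3.14157509e+00 -1.02434054e-04  2.91606562e+00] 0.0174129164590048 0.0 4.1667
```

View pics/s2.png

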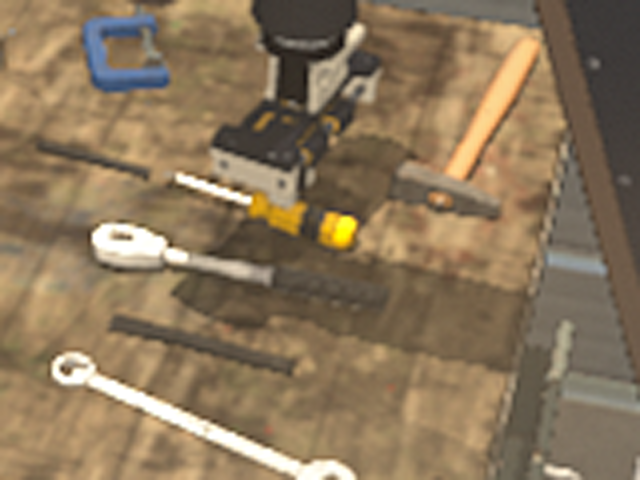

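```bash
python3 - <<'E'
from h import *
o,d=ray('scene',(290+295/4,120+203/4))
for y in (-.373,-.355,-.34):
    print(y,(o+d*(y-o[1])/d[1]).round(3))
o,d=ray('scene',(290+213/4,120+172/4))
for y in (-.373,-.355,-.34):
    print(y,(o+d*(y-o[1])/d[1]).round(3))
c=C['scene'];K=c['camera_matrix'];T=np.linalg.inv(c['extrinsics'])
for p in ((.4948,-.3729,0),(.4948,-.3729,.066),(.4948,-.3729,.04)):
    u=K@(T[:3,:3]@np.array(p)+T[:3,3]);u=u[:2]/u[2];print(p,(u-[290,120])*4)
E
```

```text
-0.373 [ 0.488 -0.373  0.03 ]
-0.355 [ 0.485 -0.355  0.043]
-0.34 [ 0.483 -0.34   0.055]
-0.373 [ 0.568 -0.373  0.048]
-0.355 [ 0.564 -0.355  0.062]
-0.34 [ 0.56  -0.34   0.073]
(0.4948, -0.3729, 0) [286.33598537 227.28340567]
(0.4948, -0.3729, 0.066) [290.72988482 170.12929633]
(0.4948, -0.3729, 0.04) [288.97449524 192.96271091]
```

```bash
python3 - <<'E'
import cv2
im=cv2.imread('pics/w3.png')[170:340,230:410]
cv2.imwrite('pics/w3c.png',cv2.resize(im,None,fx=3.5,fy=3.5,interpolation=cv2.INTER_CUBIC))
E
```

```text
(no output)
```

View pics/w3c.png

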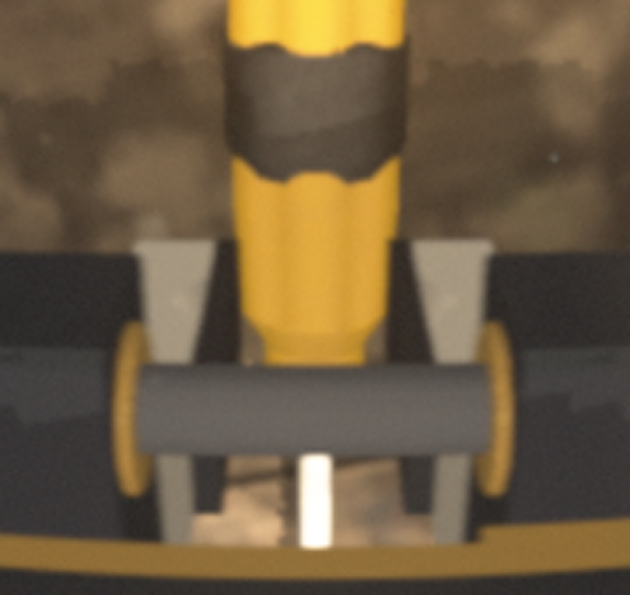

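The crop shows the pads either side of the handle at (298,240) and (341,240). The width reading of 17 mm with zero force, together with the geometry, puts the real fingertips about 35–40 mm above the reported TCP. I'll open and feel downward in small steps to test that.

Emit:
{"op": "arm_command", "data": {"commands": [{"tx":0,"ty":0,"tz":0,"twist":0},{"tx":0,"ty":0,"tz":0,"twist":0},{"tx":0,"ty":0,"tz":0,"twist":0},{"tx":0,"ty":0,"tz":0,"twist":0},{"tx":0,"ty":0,"tz":0.004,"twist":0},{"tx":0,"ty":0,"tz":0.008,"twist":0},{"tx":0,"ty":0,"tz":0.012,"twist":0},{"tx":0,"ty":0,"tz":0.012,"twist":0}], "claw": 0.65}}

```text
t: 4.83
eef_pos: [0.4946, -0.3728, -0.0026]
ee_rot: [3.141, -0.0, 2.916]
force: [-0.0, 0.7, -0.2]
width: 0.0563
gripper_force: 0.0
```

Emit:
{"op": "arm_command", "data": {"commands": [{"tx":0,"ty":0,"tz":0.008,"twist":0},{"tx":0,"ty":0,"tz":0.016,"twist":0},{"tx":0,"ty":0,"tz":0.024,"twist":0},{"tx":0,"ty":0,"tz":0.032,"twist":0},{"tx":0,"ty":0,"tz":0.032,"twist":0},{"tx":0,"ty":0,"tz":0.032,"twist":0},{"tx":0,"ty":0,"tz":0.032,"twist":0},{"tx":0,"ty":0,"tz":0.032,"twist":0}]}}

```text
t: 5.5
eef_pos: [0.4949, -0.373, -0.0102]
ee_rot: [-3.142, 0.0, 2.916]
force: [0.8, -0.1, 0.2]
width: 0.0571
gripper_force: 0.0
```

Emit:
{"op": "arm_command", "data": {"commands": [{"tx":0,"ty":0,"tz":0.008,"twist":0},{"tx":0,"ty":0,"tz":0.016,"twist":0},{"tx":0,"ty":0,"tz":0.024,"twist":0},{"tx":0,"ty":0,"tz":0.032,"twist":0},{"tx":0,"ty":0,"tz":0.04,"twist":0},{"tx":0,"ty":0,"tz":0.04,"twist":0},{"tx":0,"ty":0,"tz":0.04,"twist":0},{"tx":0,"ty":0,"tz":0.04,"twist":0}]}}

```text
t: 6.17
eef_pos: [0.4948, -0.3729, -0.0203]
ee_rot: [-3.142, -0.0, 2.916]
force: [0.1, 0.3, 0.0]
width: 0.0567
gripper_force: 0.0
```

```bash
python3 - <<'E'
from h import *
a=grab_frame('scene')[:,:,::-1][120:240,290:450];b=grab_frame('wrist')[:,:,::-1][120:345,200:440]
a=cv2.resize(a,(480,360),interpolation=cv2.INTER_CUBIC);b=cv2.resize(b,(320,300))
o=np.zeros((360,800,3),np.uint8);o[:,:480]=a;o[:300,480:]=b;cv2.imwrite('pics/m1.png',o)
s=get_state();print(s['eef_pos'],s['force'],s['q'])
E
```

```text
[ 0.49491273 -0.37294861 -0.02021641] [-0.26726425 -0.66781813 -0.21841187] [-3.31080357e-01  4.69493175e-01 -3.48387387e-01  5.48647941e-05
 -7.52724668e-01 -1.46519886e+00]
```

View pics/m1.png

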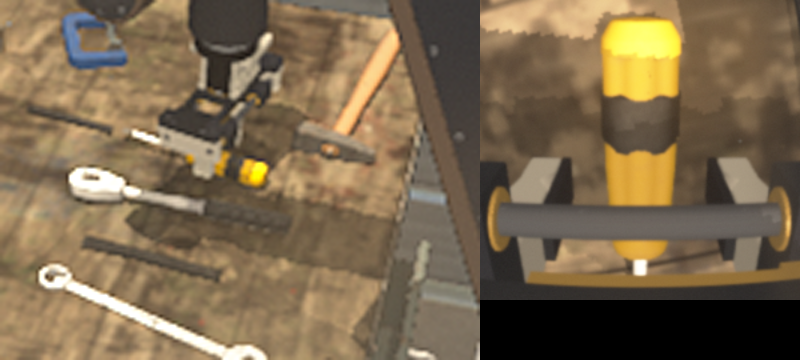

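The pads still sit at the same image row, (269,238) and (371,238). Width and range put the true fingertips 39.5 mm above the reported TCP, with xy right. So the bench is at a reported z of about -0.0395, and I'll use tip = z + 0.0395 from here. Going down the remaining distance.

Emit:
{"op": "arm_command", "data": {"commands": [{"tx":0,"ty":0,"tz":0.008,"twist":0},{"tx":0,"ty":0,"tz":0.016,"twist":0},{"tx":0,"ty":0,"tz":0.024,"twist":0},{"tx":0,"ty":0,"tz":0.032,"twist":0},{"tx":0,"ty":0,"tz":0.04,"twist":0},{"tx":0,"ty":0,"tz":0.044,"twist":0},{"tx":0,"ty":0,"tz":0.048,"twist":0},{"tx":0,"ty":0,"tz":0.048,"twist":0}]}}

```text
t: 6.93
eef_pos: [0.4947, -0.3729, -0.0326]
ee_rot: [3.142, -0.0, 2.916]
force: [0.4, 0.1, 0.0]
width: 0.0573
gripper_force: 0.0
```

Emit:
{"op": "arm_command", "data": {"commands": [{"tx":0,"ty":0,"tz":0,"twist":0},{"tx":0,"ty":0,"tz":0,"twist":0},{"tx":0,"ty":0,"tz":0,"twist":0},{"tx":0,"ty":0,"tz":0,"twist":0},{"tx":0,"ty":0,"tz":0,"twist":0},{"tx":0,"ty":0,"tz":0,"twist":0},{"tx":0,"ty":0,"tz":0,"twist":0},{"tx":0,"ty":0,"tz":0,"twist":0}], "claw": 0.1, "grip_force": 25}}

```text
t: 7.6
eef_pos: [0.4948, -0.3729, -0.0323]
ee_rot: [-3.142, 0.0, 2.916]
force: [0.6, 0.7, 2.2]
width: 0.0308
gripper_force: 25.0
```

Emit:
{"op": "arm_command", "data": {"commands": [{"tx":0,"ty":0,"tz":-0.02,"twist":0},{"tx":0,"ty":0,"tz":-0.08,"twist":0},{"tx":0,"ty":0,"tz":-0.16,"twist":0},{"tx":0,"ty":0,"tz":-0.26,"twist":-0.02},{"tx":0,"ty":0,"tz":-0.36,"twist":-0.04},{"tx":0,"ty":0,"tz":-0.45,"twist":-0.06},{"tx":0,"ty":0,"tz":-0.5,"twist":-0.07},{"tx":0,"ty":0,"tz":-0.5,"twist":-0.07}]}}

```text
t: 8.27
eef_pos: [0.4966, -0.3739, 0.0966]
ee_rot: [-3.139, 0.005, 3.138]
force: [0.8, 0.4, -1.0]
width: 0.0308
gripper_force: 25.0
```

```bash
cat > tray.py <<'E'
from h import *
from scipy.optimize import minimize
grab_frame('top')
m=regions_of('tray','top')[0]; print(m['score'],m['rect'])
M=cv2.morphologyEx(m['region'].astype(np.uint8),cv2.MORPH_OPEN,np.ones((15,15),np.uint8))
l,t,r,b=140,90,330,300
S=8;MM=cv2.resize(M[t:b,l:r]*255,None,fx=S,fy=S,interpolation=cv2.INTER_LINEAR)>127
c=calibration('top');K=c['camera_matrix'];T=np.linalg.inv(c['extrinsics'])
def px(P): 
    q=(T[:3,:3]@P.T+T[:3,3:]);u=K@q;return (u[:2]/u[2]).T
def cost(v):
    x,y,a=v;R=np.array([[np.cos(a),-np.sin(a)],[np.sin(a),np.cos(a)]])
    q=np.array([[.166,.149],[-.166,.149],[-.166,-.149],[.166,-.149]])@R.T+[x,y]
    P=np.vstack([np.c_[q,np.full(4,.036)],np.c_[q,np.zeros(4)]])
    u=((px(P)-[l,t]+.5)*S).astype(np.float32);h=cv2.convexHull(u)
    I=np.zeros(MM.shape,np.uint8);cv2.fillPoly(I,[h.astype(np.int32)],1);return 1-(MM&(I>0)).sum()/(MM|(I>0)).sum()
best=min((minimize(cost,[.587,.205,a],method='Nelder-Mead',options=dict(initial_simplex=[[.587,.205,a],[.6,.205,a],[.587,.22,a],[.587,.205,a+.04]])) for a in (-.05,.0,.05)),key=lambda r:r.fun)
print(best.x,best.fun);x,y,a=best.x
for n,o in (('screwdriver',.108),('chisel',.036),('spanner',-.036),('ratchet',-.108)): print(n,round(x-np.sin(a)*o,4),round(y+np.cos(a)*o,4))
E
python3 tray.py
python3 - <<'E'
from h import *
goto(.58,.312,.13,-3.1)
E
```

```text
0.67 [181.7, 136.7, 286.0, 266.0]
[ 0.587  0.205 -0.05 ] 1.0
screwdriver 0.5924 0.3129
chisel 0.5888 0.241
spanner 0.5852 0.169
ratchet 0.5816 0.0971
t 8.37 at [ 0.4948 -0.3728  0.093 ] yaw 3.1348 F [-0.1 -0.1 -1.2] -> tx -0.322 ty 2.741 tz -0.148 twist -0.0154
```

```bash
python3 - <<'E'
s=open('tray.py').read()
s=s.replace("M=cv2.morph","R0=m['region'].astype(np.uint8);print(R0.sum());R0=cv2.morphologyEx(R0,cv2.MORPH_CLOSE,np.ones((5,5),np.uint8));cs=cv2.findContours(R0,cv2.RETR_EXTERNAL,cv2.CHAIN_APPROX_NONE)[0];cv2.drawContours(R0,cs,-1,1,-1);print(R0.sum())\nM=cv2.morph").replace("m['region'].astype(np.uint8),cv2.MORPH_OPEN","R0,cv2.MORPH_OPEN")
open('tray.py','w').write(s)
E
python3 tray.py
```

```text
0.91 [181.0, 136.8, 285.1, 264.6]
786
807
[ 0.587  0.205 -0.05 ] 1.0
screwdriver 0.5924 0.3129
chisel 0.5888 0.241
spanner 0.5852 0.169
ratchet 0.5816 0.0971
```

Emit:
{"op": "arm_command", "data": {"commands": [{"tx":-0.02,"ty":0.06,"tz":-0.02,"twist":0},{"tx":-0.05,"ty":0.18,"tz":-0.05,"twist":0},{"tx":-0.08,"ty":0.32,"tz":-0.08,"twist":0},{"tx":-0.1,"ty":0.46,"tz":-0.1,"twist":0},{"tx":-0.1,"ty":0.6,"tz":-0.12,"twist":0},{"tx":-0.1,"ty":0.74,"tz":-0.12,"twist":0},{"tx":-0.1,"ty":0.88,"tz":-0.12,"twist":0},{"tx":-0.1,"ty":1,"tz":-0.12,"twist":0}]}}

```text
t: 9.13
eef_pos: [0.5202, -0.1211, 0.1215]
ee_rot: [3.142, -0.002, 3.136]
force: [0.0, -0.1, -0.8]
width: 0.0309
gripper_force: 25.0
```

Emit:
{"op": "arm_command", "data": {"commands": [{"tx":-0.02,"ty":0.12,"tz":0,"twist":0},{"tx":-0.04,"ty":0.25,"tz":0,"twist":0},{"tx":-0.07,"ty":0.39,"tz":0,"twist":0},{"tx":-0.1,"ty":0.53,"tz":0,"twist":0},{"tx":-0.13,"ty":0.67,"tz":0,"twist":0},{"tx":-0.16,"ty":0.8,"tz":0,"twist":0},{"tx":-0.18,"ty":0.91,"tz":0,"twist":0},{"tx":-0.2,"ty":1,"tz":0,"twist":0}]}}

```text
t: 9.8
eef_pos: [0.5721, 0.1286, 0.1212]
ee_rot: [-3.141, -0.002, 3.136]
force: [0.5, -0.1, -1.2]
width: 0.031
gripper_force: 25.0
```

Emit:
{"op": "arm_command", "data": {"commands": [{"tx":0.02,"ty":0.05,"tz":-0.05,"twist":0},{"tx":0.05,"ty":0.14,"tz":-0.15,"twist":0},{"tx":0.08,"ty":0.24,"tz":-0.28,"twist":0},{"tx":0.1,"ty":0.32,"tz":-0.38,"twist":0},{"tx":0.1,"ty":0.38,"tz":-0.4,"twist":0},{"tx":0.1,"ty":0.4,"tz":-0.4,"twist":0},{"tx":0.1,"ty":0.4,"tz":-0.4,"twist":0},{"tx":0.1,"ty":0.4,"tz":-0.4,"twist":0}]}}

```text
t: 10.47
eef_pos: [0.5473, 0.2261, 0.2205]
ee_rot: [-3.14, -0.003, 3.136]
force: [0.5, 0.3, -0.9]
width: 0.0313
gripper_force: 25.0
```

```bash
cat > tray2.py <<'E'
from h import *
from scipy.optimize import least_squares
grab_frame('top')
m=regions_of('tray','top')[0]
uv=np.argwhere(m['region'])[:,::-1]
W=np.array([world('top',u,.036)[:2] for u in uv])
def res(v):
    x,y,a=v;R=np.array([[np.cos(a),-np.sin(a)],[np.sin(a),np.cos(a)]])
    q=np.abs((W-[x,y])@R)-[.164,.147]
    return np.where((q<0).all(1),np.max(q,1),np.hypot(*np.maximum(q,0).T))
f=least_squares(res,[.587,.205,.05],loss='soft_l1',f_scale=.003);print('rim fit',f.x.round(4),np.abs(f.fun).mean())
S=[];O=[]
save('wrist','w5.png')
for n,o,z in (('screwdriver',.108,.024),('chisel',.036,.021),('spanner',-.036,.02),('ratchet',-.108,.025)):
    for cam in ('top','wrist'):
        for r in spot_point(n+'_seat',cam)[:2]: print(n,cam,np.round(r['uv']),round(r['score'],2),world(cam,r['uv'],z).round(4))
x,y,a=f.x
for n,o in (('screwdriver',.108),('chisel',.036),('spanner',-.036),('ratchet',-.108)): print(n,round(x-np.sin(a)*o,4),round(y+np.cos(a)*o,4))
goto(.585,.312,.2,-3.09)
E
python3 tray2.py
```

```text
rim fit [0.5859 0.2112 0.0602] 0.005837648748859434
screwdriver top [330. 227.] 0.67 [ 0.5009 -0.0782  0.024 ]
screwdriver wrist [387. 201.] 0.71 [0.5871 0.3178 0.024 ]
screwdriver wrist [225. 210.] 0.22 [0.599  0.0948 0.024 ]
chisel top [222. 197.] 0.84 [0.5886 0.2392 0.021 ]
spanner top [243. 198.] 0.83 [0.5846 0.179  0.02  ]
spanner wrist [282. 208.] 0.55 [0.5972 0.1744 0.02  ]
ratchet top [269. 195.] 0.98 [0.595  0.1011 0.025 ]
ratchet wrist [226. 210.] 0.79 [0.5981 0.0969 0.025 ]
screwdriver 0.5794 0.319
chisel 0.5838 0.2472
spanner 0.5881 0.1753
ratchet 0.5924 0.1034
t 11.02 at [0.5482 0.2266 0.2227] yaw 3.1357 F [-0.1 -0.9 -1. ] -> tx -0.145 ty 0.342 tz 0.091 twist -0.0183
```

View pics/w5.png

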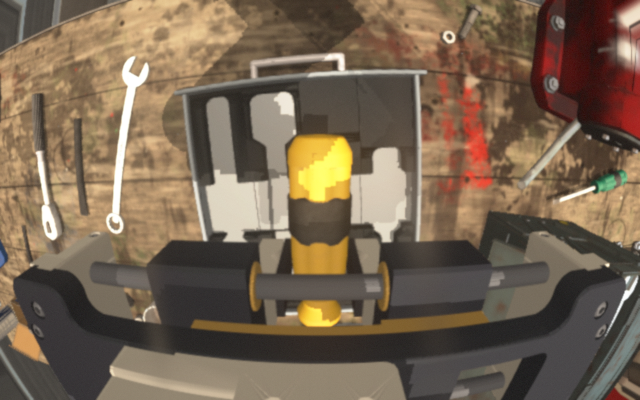

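```bash
cat > rect.py <<'E'
from h import *
import sys
im=cv2.imread('pics/w5.png');c=calibration('wrist');K=c['camera_matrix'];T=np.linalg.inv(c['extrinsics'])
def px(P):
    q=T[:3,:3]@P.T+T[:3,3:];r=np.hypot(q[0],q[1]);th=np.arctan2(r,q[2]);return np.c_[K[0,2]+K[0,0]*th*q[0]/r,K[1,2]+K[1,1]*th*q[1]/r]
def rect(z,x0,x1,y0,y1,s):
    X,Y=np.meshgrid(np.arange(x1,x0,-s),np.arange(y1,y0,-s),indexing='ij')
    u=px(np.c_[X.ravel(),Y.ravel(),np.full(X.size,z)]).astype(np.float32).reshape(X.shape+(2,))
    return cv2.remap(im,u,None,cv2.INTER_CUBIC)
x0,x1,y0,y1,s=.40,.62,.03,.38,.0005
R=rect(.028,x0,x1,y0,y1,s)
tx,ty,a=.589,.209,.065
def L(p,q,col):
    f=lambda v:(int((y1-(ty+np.sin(a)*v[0]+np.cos(a)*v[1]))/s),int((x1-(tx+np.cos(a)*v[0]-np.sin(a)*v[1]))/s))
    cv2.line(R,f(p),f(q),col,1)
L((-.038,-.144),(-.038,.144),(0,0,255))
for o,w,e,d0 in ((.108,.021,.071,.038),(.036,.015,.091,.038),(-.036,.013,.16,.038),(-.108,.0175,.16,.038)):
    for sg in (1,-1): L((-d0,o+sg*w),(-e,o+sg*w),(0,255,0))
    L((-e,o-w),(-e,o+w),(0,255,0))
for yy in (.15,.2,.25,.3): cv2.line(R,(int((y1-yy)/s),0),(int((y1-yy)/s),8),(255,0,255),2)
for xx in (.45,.5,.55,.6): cv2.line(R,(0,int((x1-xx)/s)),(8,int((x1-xx)/s)),(255,0,255),2)
cv2.imwrite('pics/r5.png',R)
E
python3 rect.py
```

```text
(no output)
```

View pics/r5.png

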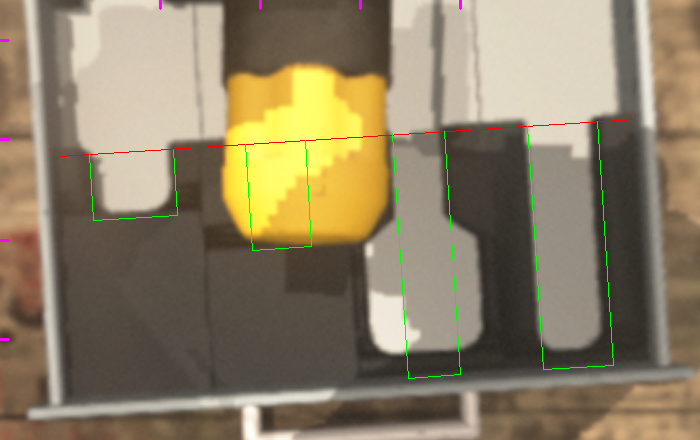

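The rectified view shows the model overlay fitting within 3 mm: channel edge at row about 120–155, cut-outs at columns 90–173 (screwdriver) and 528–597 (ratchet). After correcting, the tray is at (0.5905, 0.209) with yaw 0.058. Next I'll check the held offset and approach the screwdriver seat.

```bash
python3 - <<'E'
from h import *
for u in ((320,135),(320,330)): print(world('wrist',u,.271).round(4))
goto(.585,.317,.06,-3.0836)
E
```

```text
[0.4816 0.2275 0.271 ]
[0.5971 0.227  0.271 ]
t 11.02 at [0.5482 0.2266 0.2227] yaw 3.1357 F [-0.1 -0.9 -1. ] -> tx -0.145 ty 0.362 tz 0.651 twist -0.0203
```

Emit:
{"op": "arm_command", "data": {"commands": [{"tx":-0.02,"ty":0.04,"tz":0.04,"twist":0},{"tx":-0.06,"ty":0.12,"tz":0.14,"twist":-0.01},{"tx":-0.1,"ty":0.22,"tz":0.28,"twist":-0.02},{"tx":-0.13,"ty":0.3,"tz":0.42,"twist":-0.02},{"tx":-0.15,"ty":0.35,"tz":0.54,"twist":-0.02},{"tx":-0.15,"ty":0.362,"tz":0.62,"twist":-0.02},{"tx":-0.15,"ty":0.362,"tz":0.65,"twist":-0.02},{"tx":-0.15,"ty":0.362,"tz":0.65,"twist":-0.02}]}}

```text
t: 11.68
eef_pos: [0.5848, 0.3164, 0.0572]
ee_rot: [-3.139, -0.004, -3.084]
force: [-0.1, -0.6, -0.3]
width: 0.0307
gripper_force: 25.0
```

```bash
python3 - <<'E'
from h import *
grab_frame('wrist')
goto(.586,.317,-.023,-3.0836)
E
```

```text
t 11.73 at [0.5859 0.3168 0.0595] yaw -3.0841 F [0.1 0.4 0.3] -> tx -0.000 ty 0.001 tz 0.330 twist -0.0001
```

Emit:
{"op": "arm_command", "data": {"commands": [{"tx":0,"ty":-0.01,"tz":0.03,"twist":0},{"tx":0,"ty":-0.01,"tz":0.09,"twist":0},{"tx":0,"ty":-0.01,"tz":0.16,"twist":0},{"tx":0,"ty":-0.01,"tz":0.22,"twist":0},{"tx":0,"ty":-0.01,"tz":0.26,"twist":0},{"tx":0,"ty":-0.01,"tz":0.29,"twist":0},{"tx":0,"ty":-0.01,"tz":0.31,"twist":0},{"tx":0,"ty":-0.01,"tz":0.32,"twist":0}]}}

```text
t: 12.4
eef_pos: [0.5867, 0.3147, -0.0196]
ee_rot: [3.141, 0.001, -3.084]
force: [-0.3, -0.6, 0.5]
width: 0.0311
gripper_force: 25.0
```

Emit:
{"op": "arm_command", "data": {"commands": [{"tx":0,"ty":0,"tz":0.006,"twist":0},{"tx":0,"ty":0,"tz":0.01,"twist":0},{"tx":0,"ty":0,"tz":0.01,"twist":0},{"tx":0,"ty":0,"tz":0.01,"twist":0},{"tx":0,"ty":0,"tz":0.01,"twist":0},{"tx":0,"ty":0,"tz":0.01,"twist":0},{"tx":0,"ty":0,"tz":0.01,"twist":0},{"tx":0,"ty":0,"tz":0.01,"twist":0}]}}

```text
t: 13.07
eef_pos: [0.5866, 0.3149, -0.0221]
ee_rot: [3.141, 0.001, -3.084]
force: [1.4, 1.3, -0.7]
width: 0.031
gripper_force: 25.0
```

Emit:
{"op": "arm_command", "data": {"commands": [{"tx":0,"ty":0,"tz":0.003,"twist":0},{"tx":0,"ty":0,"tz":0.003,"twist":0},{"tx":0,"ty":0,"tz":0.003,"twist":0},{"tx":0,"ty":0,"tz":0.003,"twist":0},{"tx":0,"ty":0,"tz":0.003,"twist":0},{"tx":0,"ty":0,"tz":0.003,"twist":0},{"tx":0,"ty":0,"tz":0.003,"twist":0},{"tx":0,"ty":0,"tz":0.003,"twist":0}], "claw": 0.41}}

```text
t: 13.73
eef_pos: [0.5863, 0.3146, -0.0231]
ee_rot: [-3.142, -0.0, -3.084]
force: [0.1, 0.1, -0.5]
width: 0.0357
gripper_force: 0.0
```

Emit:
{"op": "arm_command", "data": {"commands": [{"tx":0,"ty":0,"tz":-0.01,"twist":0},{"tx":0,"ty":0,"tz":-0.04,"twist":0},{"tx":0,"ty":0,"tz":-0.09,"twist":0},{"tx":0,"ty":0,"tz":-0.16,"twist":0},{"tx":0,"ty":0,"tz":-0.26,"twist":0},{"tx":0,"ty":0,"tz":-0.38,"twist":0},{"tx":0,"ty":0,"tz":-0.48,"twist":0},{"tx":0,"ty":0,"tz":-0.52,"twist":0}]}}

```text
t: 14.4
eef_pos: [0.5884, 0.3159, 0.113]
ee_rot: [3.138, 0.006, -3.084]
force: [0.7, 0.7, 0.7]
width: 0.0358
gripper_force: 0.0
```

```bash
python3 - <<'E'
from h import *
grab_frame('wrist');spot('screwdriver_grip','wrist',.024);axis('screwdriver_grip','wrist',.024)
grab_frame('top');spot('screwdriver_grip','top',.024);axis('chisel_grip','top',.007,3);axis('ratchet_grip','top',.017);axis('spanner_grip','top',.004,2)
goto(.50,-.08,.13,-2.9)
E
```

```text
screwdriver_grip [316.8 191.4] 0.96 [0.5853 0.3139 0.024 ]
screwdriver_grip [195.6 194.5] 0.72 [0.5949 0.3181 0.024 ]
  reg chisel_grip 303 0.58 [ 0.5367 -0.1804] yaw 3.04 ends [ 0.611 -0.188] [ 0.4466 -0.1712] 0.1653
  reg spanner_grip 622 0.56 [ 0.5021 -0.0796] yaw 2.844 ends [ 0.6423 -0.1225] [ 0.3705 -0.0392] 0.2842
t 14.8 at [0.5858 0.3141 0.1057] yaw -3.0844 F [-0.1  1.1 -0.4] -> tx 0.432 ty -1.554 tz -0.097 twist -0.0587
```

Emit:
{"op": "arm_command", "data": {"commands": [{"tx":0.02,"ty":-0.06,"tz":-0.02,"twist":0},{"tx":0.05,"ty":-0.16,"tz":-0.06,"twist":0},{"tx":0.09,"ty":-0.29,"tz":-0.1,"twist":0},{"tx":0.13,"ty":-0.43,"tz":-0.1,"twist":0},{"tx":0.17,"ty":-0.57,"tz":-0.1,"twist":0},{"tx":0.2,"ty":-0.69,"tz":-0.1,"twist":0},{"tx":0.22,"ty":-0.78,"tz":-0.1,"twist":0},{"tx":0.22,"ty":-0.78,"tz":-0.1,"twist":0}], "claw": 0.5}}

```text
t: 15.47
eef_pos: [0.5407, 0.1127, 0.1318]
ee_rot: [-3.141, -0.002, -3.087]
force: [0.2, -0.4, -0.1]
width: 0.0436
gripper_force: 0.0
```

Emit:
{"op": "arm_command", "data": {"commands": [{"tx":0.02,"ty":-0.06,"tz":0,"twist":0.01},{"tx":0.05,"ty":-0.16,"tz":0,"twist":0.03},{"tx":0.09,"ty":-0.29,"tz":0,"twist":0.05},{"tx":0.13,"ty":-0.43,"tz":0,"twist":0.08},{"tx":0.17,"ty":-0.57,"tz":0,"twist":0.1},{"tx":0.2,"ty":-0.69,"tz":0,"twist":0.1},{"tx":0.22,"ty":-0.78,"tz":0,"twist":0.1},{"tx":0.22,"ty":-0.78,"tz":0,"twist":0.1}]}}

```text
t: 16.13
eef_pos: [0.4972, -0.0842, 0.1316]
ee_rot: [-3.141, -0.001, 2.881]
force: [-0.3, 0.3, -0.0]
width: 0.0441
gripper_force: 0.0
```

```bash
cat > look.py <<'E'
from h import *
import sys
q,z,f=sys.argv[1],float(sys.argv[2]),sys.argv[3]
save('wrist',f);spot(q,'wrist',z)
for r in regions_of(q,'wrist')[:2]:
    p=np.argwhere(r['region'])[:,::-1]
    W=np.array([world('wrist',u,z)[:2] for u in p]);m=W.mean(0);d=np.linalg.svd(W-m,full_matrices=False)[2][0]
    if d[0]>0:d=-d
    print('reg',len(p),round(r['score'],2),'x',W[:,0].min().round(4),W[:,0].max().round(4),'pca yaw',np.arctan2(d[1],d[0]).round(3))
    # centre line by x bins
    a=(W-m)@d;b=(W-m)@np.array([-d[1],d[0]])
    e=np.arange(a.min(),a.max(),.012)
    for lo in e:
        k=(a>=lo)&(a<lo+.012)
        if k.sum()>4: print((m+d*(lo+.006)+np.array([-d[1],d[0]])*(b[k].min()+b[k].max())/2).round(4),'w',round(np.ptp(b[k]),4))
    print('end',(m+d*a.max()).round(4))
s=get_state();print(s['t'],s['eef_pos'].round(4),s['ee_rot'].round(4))
E
python3 look.py spanner_grip .006 w6.png
```

```text
spanner_grip [325.1 192. ] 0.88 [ 0.5074 -0.0776  0.006 ]
reg 3270 0.84 x 0.3671 0.6473 pca yaw 2.854
[ 0.6407 -0.1184] w 0.02
[ 0.6062 -0.1082] w 0.0119
[ 0.5946 -0.105 ] w 0.0121
[ 0.583 -0.102] w 0.012
[ 0.5714 -0.0989] w 0.0117
[ 0.5599 -0.0954] w 0.0126
[ 0.5486 -0.0914] w 0.0124
[ 0.537  -0.0882] w 0.0125
[ 0.5254 -0.0852] w 0.0124
[ 0.514  -0.0812] w 0.0141
[ 0.5025 -0.0779] w 0.0141
[ 0.4911 -0.0741] w 0.0139
[ 0.4795 -0.0709] w 0.0141
[ 0.4681 -0.0675] w 0.0145
[ 0.4567 -0.0634] w 0.0128
[ 0.4453 -0.06  ] w 0.0136
[ 0.4337 -0.0568] w 0.0138
[ 0.4222 -0.0533] w 0.0144
[ 0.4106 -0.0504] w 0.0349
[ 0.3992 -0.0463] w 0.0452
[ 0.388  -0.0421] w 0.0471
[ 0.3761 -0.0399] w 0.043
end [ 0.3696 -0.0386]
16.2833 [ 0.4986 -0.0813  0.1317] [-3.1414e+00 -3.0000e-04  2.8834e+00]
```

Emit:
{"op": "arm_command", "data": {"commands": [{"tx":-0.02,"ty":0.01,"tz":0.05,"twist":0.01},{"tx":-0.034,"ty":0.017,"tz":0.18,"twist":0.011},{"tx":-0.034,"ty":0.017,"tz":0.32,"twist":0.011},{"tx":-0.034,"ty":0.017,"tz":0.45,"twist":0.011},{"tx":-0.034,"ty":0.017,"tz":0.55,"twist":0.011},{"tx":-0.034,"ty":0.017,"tz":0.61,"twist":0.011},{"tx":-0.034,"ty":0.017,"tz":0.64,"twist":0.011},{"tx":-0.034,"ty":0.017,"tz":0.652,"twist":0.011}]}}

```text
t: 16.95
eef_pos: [0.5075, -0.0785, -0.0324]
ee_rot: [-3.14, -0.002, 2.851]
force: [-0.1, 0.7, 0.4]
width: 0.0438
gripper_force: 0.0
```

Emit:
{"op": "arm_command", "data": {"commands": [{"tx":0,"ty":0,"tz":0.004,"twist":0},{"tx":0,"ty":0,"tz":0.008,"twist":0},{"tx":0,"ty":0,"tz":0.012,"twist":0},{"tx":0,"ty":0,"tz":0.016,"twist":0},{"tx":0,"ty":0,"tz":0.02,"twist":0},{"tx":0,"ty":0,"tz":0.02,"twist":0},{"tx":0,"ty":0,"tz":0.02,"twist":0},{"tx":0,"ty":0,"tz":0.02,"twist":0}]}}

```text
t: 17.62
eef_pos: [0.5082, -0.0791, -0.0359]
ee_rot: [3.141, 0.0, 2.85]
force: [-0.5, 0.4, 0.0]
width: 0.044
gripper_force: 0.0
```

Emit:
{"op": "arm_command", "data": {"commands": [{"tx":0,"ty":0,"tz":0.002,"twist":0},{"tx":0,"ty":0,"tz":0.004,"twist":0},{"tx":0,"ty":0,"tz":0.006,"twist":0},{"tx":0,"ty":0,"tz":0.006,"twist":0},{"tx":0,"ty":0,"tz":0.006,"twist":0},{"tx":0,"ty":0,"tz":0.006,"twist":0},{"tx":0,"ty":0,"tz":0.006,"twist":0},{"tx":0,"ty":0,"tz":0.006,"twist":0}]}}

```text
t: 18.28
eef_pos: [0.5081, -0.0791, -0.0376]
ee_rot: [-3.142, 0.0, 2.85]
force: [0.4, -0.6, 0.1]
width: 0.0439
gripper_force: 0.0
```

Emit:
{"op": "arm_command", "data": {"commands": [{"tx":0,"ty":0,"tz":0.002,"twist":0},{"tx":0,"ty":0,"tz":0.004,"twist":0},{"tx":0,"ty":0,"tz":0.004,"twist":0},{"tx":0,"ty":0,"tz":0.004,"twist":0},{"tx":0,"ty":0,"tz":0.004,"twist":0},{"tx":0,"ty":0,"tz":0.004,"twist":0},{"tx":0,"ty":0,"tz":0.004,"twist":0},{"tx":0,"ty":0,"tz":0.004,"twist":0}]}}

```text
t: 18.95
eef_pos: [0.5081, -0.0791, -0.0386]
ee_rot: [3.142, 0.0, 2.85]
force: [1.1, -0.0, -0.2]
width: 0.0439
gripper_force: 0.0
```

Emit:
{"op": "arm_command", "data": {"commands": [{"tx":0,"ty":0,"tz":0,"twist":0},{"tx":0,"ty":0,"tz":0,"twist":0},{"tx":0,"ty":0,"tz":0,"twist":0},{"tx":0,"ty":0,"tz":0,"twist":0},{"tx":0,"ty":0,"tz":0,"twist":0},{"tx":0,"ty":0,"tz":0,"twist":0},{"tx":0,"ty":0,"tz":0,"twist":0},{"tx":0,"ty":0,"tz":0,"twist":0}], "claw": 0.05, "grip_force": 30}}

```text
t: 19.62
eef_pos: [0.508, -0.0792, -0.0386]
ee_rot: [-3.141, -0.0, 2.85]
force: [-0.7, -0.5, 0.7]
width: 0.0142
gripper_force: 30.0
```

Emit:
{"op": "arm_command", "data": {"commands": [{"tx":0,"ty":0,"tz":-0.02,"twist":0},{"tx":0,"ty":0,"tz":-0.08,"twist":0},{"tx":0,"ty":0,"tz":-0.18,"twist":0},{"tx":0,"ty":0,"tz":-0.31,"twist":-0.02},{"tx":0,"ty":0,"tz":-0.44,"twist":-0.045},{"tx":0,"ty":0,"tz":-0.56,"twist":-0.07},{"tx":0,"ty":0,"tz":-0.65,"twist":-0.095},{"tx":0,"ty":0,"tz":-0.68,"twist":-0.111}]}}

```text
t: 20.28
eef_pos: [0.5101, -0.0789, 0.1359]
ee_rot: [3.141, 0.006, -3.08]
force: [0.2, -0.2, -1.6]
width: 0.0139
gripper_force: 30.0
```

```bash
python3 - <<'E'
from h import *
grab_frame('wrist');goto(.593,.1735,.13,-3.0836);print(get_state()['width'])
E
```

```text
t 20.33 at [ 0.5102 -0.0789  0.1357] yaw -3.0774 F [ 0.8 -0.1  0. ] -> tx -0.395 ty 0.986 tz 0.023 twist 0.0020
0.01443316952916675
```

Emit:
{"op": "arm_command", "data": {"commands": [{"tx":-0.02,"ty":0.06,"tz":0,"twist":0},{"tx":-0.07,"ty":0.18,"tz":0,"twist":0},{"tx":-0.13,"ty":0.32,"tz":0,"twist":0},{"tx":-0.19,"ty":0.48,"tz":0,"twist":0},{"tx":-0.26,"ty":0.64,"tz":0,"twist":0},{"tx":-0.32,"ty":0.79,"tz":0,"twist":0},{"tx":-0.37,"ty":0.91,"tz":0,"twist":0},{"tx":-0.4,"ty":0.989,"tz":0,"twist":0}]}}

```text
t: 21.0
eef_pos: [0.5942, 0.1767, 0.1302]
ee_rot: [-3.141, -0.001, -3.084]
force: [-0.0, -1.1, -0.9]
width: 0.0136
gripper_force: 30.0
```

```bash
python3 look.py spanner_grip .177 w7.png | head -8; python3 - <<'E'
from h import *
grab_frame('wrist');r=regions_of('spanner_grip','wrist')[0]
p=np.argwhere(r['region'])[:,::-1];z=get_state()['eef_pos'][2]+.0426
W=np.array([world('wrist',u,z)[:2] for u in p]);print('z',z,'jaw end x',W[:,0].min())
k=(W[:,0]>.5)&(W[:,0]<.57);f=np.polyfit(W[k,0],W[k,1],1);print('slope',f[0],k.sum())
spot('spanner_seat','wrist',.02);spot('chisel_seat','wrist',.021)
goto(.593,.1735,-.0205,-3.0836)
E
```

```text
spanner_grip [320.4 253.8] 0.76 [0.5904 0.1772 0.177 ]
reg 10509 0.66 x 0.4581 0.6407 pca yaw -3.072
[0.6346 0.1791] w 0.0131
[0.6226 0.1783] w 0.013
[0.5986 0.1769] w 0.0133
[0.5867 0.1759] w 0.0144
[0.5747 0.1752] w 0.0141
[0.5627 0.1746] w 0.0136
z 0.17308156171014422 jaw end x 0.4551944382281134
slope 0.05975465824832785 3992
spanner_seat [318.1 190. ] 0.76 [0.5943 0.1721 0.02  ]
chisel_seat [390.9 191.4] 0.9 [0.591 0.248 0.021]
t 21.35 at [0.5933 0.1725 0.1312] yaw -3.0857 F [-0.4 -0.4 -0.5] -> tx 0.001 ty 0.004 tz 0.607 twist -0.0007
```

View pics/w7.png

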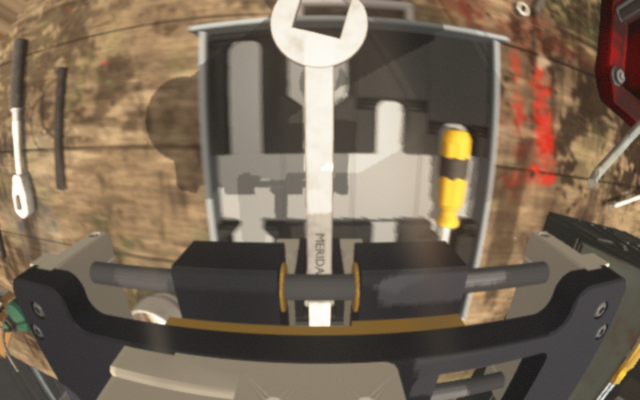

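The picture shows the spanner held straight over its cut-out (shaft column 320), and the screwdriver seated at (455,175). Lowering the spanner.

Emit:
{"op": "arm_command", "data": {"commands": [{"tx":0,"ty":0.002,"tz":0.04,"twist":0},{"tx":0,"ty":0.002,"tz":0.13,"twist":0},{"tx":0,"ty":0.002,"tz":0.25,"twist":0},{"tx":0,"ty":0.002,"tz":0.36,"twist":0},{"tx":0,"ty":0.002,"tz":0.45,"twist":0},{"tx":0,"ty":0.002,"tz":0.51,"twist":0},{"tx":0,"ty":0.002,"tz":0.55,"twist":0},{"tx":0,"ty":0.002,"tz":0.57,"twist":0}]}}

```text
t: 22.02
eef_pos: [0.5929, 0.1728, -0.0128]
ee_rot: [-3.141, -0.002, -3.085]
force: [-1.3, -0.1, -1.2]
width: 0.0141
gripper_force: 30.0
```

Emit:
{"op": "arm_command", "data": {"commands": [{"tx":0,"ty":0,"tz":0.01,"twist":0},{"tx":0,"ty":0,"tz":0.02,"twist":0},{"tx":0,"ty":0,"tz":0.03,"twist":0},{"tx":0,"ty":0,"tz":0.035,"twist":0},{"tx":0,"ty":0,"tz":0.037,"twist":0},{"tx":0,"ty":0,"tz":0.037,"twist":0},{"tx":0,"ty":0,"tz":0.037,"twist":0},{"tx":0,"ty":0,"tz":0.037,"twist":0}]}}

```text
t: 22.68
eef_pos: [0.5939, 0.1741, -0.02]
ee_rot: [3.141, 0.0, -3.084]
force: [-0.7, 0.4, -1.2]
width: 0.0144
gripper_force: 30.0
```

Emit:
{"op": "arm_command", "data": {"commands": [{"tx":0,"ty":0,"tz":0.006,"twist":0},{"tx":0,"ty":0,"tz":0.006,"twist":0},{"tx":0,"ty":0,"tz":0.006,"twist":0},{"tx":0,"ty":0,"tz":0.006,"twist":0},{"tx":0,"ty":0,"tz":0.006,"twist":0},{"tx":0,"ty":0,"tz":0.006,"twist":0},{"tx":0,"ty":0,"tz":0.006,"twist":0},{"tx":0,"ty":0,"tz":0.006,"twist":0}], "claw": 0.35}}

```text
t: 23.35
eef_pos: [0.5938, 0.174, -0.0218]
ee_rot: [3.142, -0.0, -3.084]
force: [-0.5, -0.3, 0.5]
width: 0.0307
gripper_force: 0.0
```

Emit:
{"op": "arm_command", "data": {"commands": [{"tx":0,"ty":0,"tz":-0.02,"twist":0},{"tx":0,"ty":0,"tz":-0.07,"twist":0},{"tx":0,"ty":0,"tz":-0.15,"twist":0},{"tx":0,"ty":0,"tz":-0.26,"twist":0},{"tx":0,"ty":0,"tz":-0.38,"twist":0},{"tx":0,"ty":0,"tz":-0.5,"twist":0},{"tx":0,"ty":0,"tz":-0.58,"twist":0},{"tx":0,"ty":0,"tz":-0.6,"twist":0}]}}

```text
t: 24.02
eef_pos: [0.5959, 0.1749, 0.1332]
ee_rot: [3.139, 0.006, -3.084]
force: [-0.0, 0.4, 0.7]
width: 0.0307
gripper_force: 0.0
```

```bash
python3 look.py spanner_grip .02 w8.png; python3 - <<'E'
from h import *
grab_frame('top');axis('spanner_grip','top',.021,2)
goto(.52,-.18,.12,3.08)
E
```

```text
spanner_grip [316.4 184.2] 0.66 [0.5903 0.1718 0.02  ]
reg 3570 0.6 x 0.4483 0.7368 pca yaw -3.074
[0.7308 0.1813] w 0.0143
[0.6948 0.1799] w 0.0102
[0.6828 0.1791] w 0.0102
[0.6709 0.1784] w 0.0101
[0.6589 0.1768] w 0.012
[0.647 0.176] w 0.012
[0.6349 0.1764] w 0.0139
[0.6229 0.1757] w 0.0138
[0.6109 0.1756] w 0.0126
[0.599  0.1744] w 0.0133
[0.587  0.1737] w 0.0133
[0.575 0.173] w 0.0132
[0.5631 0.1719] w 0.014
[0.5511 0.1711] w 0.014
[0.5391 0.1705] w 0.0138
[0.5271 0.1698] w 0.0139
[0.5152 0.1686] w 0.0128
[0.5031 0.1689] w 0.0147
[0.4911 0.1683] w 0.0321
[0.4792 0.1671] w 0.0448
[0.4672 0.1663] w 0.0467
[0.4553 0.1651] w 0.0438
[0.4439 0.1557] w 0.0049
end [0.4478 0.1638]
24.1667 [0.5936 0.174  0.1284] [ 3.1409e+00  5.0000e-04 -3.0846e+00]
  reg spanner_grip 293 0.85 [0.5323 0.1733] yaw -3.088 ends [0.7118 0.183 ] [0.4529 0.169 ] 0.2593
t 24.27 at [0.5929 0.1736 0.1269] yaw -3.0847 F [ 0.5 -0.1  0.1] -> tx 0.372 ty -1.395 tz 0.028 twist 0.0377
```

Emit:
{"op": "arm_command", "data": {"commands": [{"tx":0.02,"ty":-0.06,"tz":0,"twist":0},{"tx":0.05,"ty":-0.16,"tz":0,"twist":0},{"tx":0.08,"ty":-0.28,"tz":0,"twist":0},{"tx":0.11,"ty":-0.41,"tz":0,"twist":0},{"tx":0.14,"ty":-0.54,"tz":0,"twist":0},{"tx":0.16,"ty":-0.64,"tz":0,"twist":0},{"tx":0.18,"ty":-0.7,"tz":0,"twist":0},{"tx":0.18,"ty":-0.7,"tz":0,"twist":0}], "claw": 0.55}}

```text
t: 24.93
eef_pos: [0.5571, -0.0062, 0.1272]
ee_rot: [-3.141, -0.002, -3.087]
force: [-0.0, 0.9, -0.7]
width: 0.0484
gripper_force: 0.0
```

Emit:
{"op": "arm_command", "data": {"commands": [{"tx":0.02,"ty":-0.06,"tz":0,"twist":0.01},{"tx":0.05,"ty":-0.16,"tz":0,"twist":0.02},{"tx":0.08,"ty":-0.28,"tz":0,"twist":0.03},{"tx":0.11,"ty":-0.41,"tz":0,"twist":0.044},{"tx":0.14,"ty":-0.54,"tz":0,"twist":0.044},{"tx":0.16,"ty":-0.64,"tz":0,"twist":0.044},{"tx":0.172,"ty":-0.69,"tz":0,"twist":0.044},{"tx":0.172,"ty":-0.69,"tz":0,"twist":0.044}]}}

```text
t: 25.6
eef_pos: [0.5251, -0.1796, 0.1274]
ee_rot: [-3.141, -0.001, 3.058]
force: [-0.3, -0.0, -1.4]
width: 0.0485
gripper_force: 0.0
```

```bash
python3 look.py chisel_grip .010 w9.png
```

```text
chisel_grip [317.2 191.6] 0.7 [ 0.5306 -0.18    0.01  ]
reg 2115 0.57 x 0.4457 0.6137 pca yaw 3.045
[ 0.6073 -0.1867] w 0.0182
[ 0.5953 -0.1862] w 0.0169
[ 0.5834 -0.1852] w 0.0145
[ 0.5714 -0.1842] w 0.0143
[ 0.5595 -0.1827] w 0.0131
[ 0.5475 -0.1817] w 0.0129
[ 0.5356 -0.1807] w 0.0128
[ 0.5236 -0.1797] w 0.0127
[ 0.5116 -0.1787] w 0.0126
[ 0.4998 -0.1767] w 0.0144
[ 0.4878 -0.1757] w 0.0144
[ 0.4759 -0.1746] w 0.0143
[ 0.464  -0.1732] w 0.0133
[ 0.452  -0.1722] w 0.0132
end [ 0.446  -0.1719]
25.75 [ 0.5259 -0.1773  0.1278] [ 3.1415e+00 -6.0000e-04  3.0606e+00]
```

Emit:
{"op": "arm_command", "data": {"commands": [{"tx":-0.017,"ty":-0.011,"tz":0.05,"twist":0.004},{"tx":-0.017,"ty":-0.011,"tz":0.18,"twist":0.004},{"tx":-0.017,"ty":-0.011,"tz":0.32,"twist":0.004},{"tx":-0.017,"ty":-0.011,"tz":0.45,"twist":0.004},{"tx":-0.017,"ty":-0.011,"tz":0.55,"twist":0.004},{"tx":-0.017,"ty":-0.011,"tz":0.61,"twist":0.004},{"tx":-0.017,"ty":-0.011,"tz":0.64,"twist":0.004},{"tx":-0.017,"ty":-0.011,"tz":0.652,"twist":0.004}]}}

```text
t: 26.42
eef_pos: [0.5294, -0.18, -0.0361]
ee_rot: [-3.141, -0.002, 3.049]
force: [-0.0, -0.5, 0.6]
width: 0.0482
gripper_force: 0.0
```

Emit:
{"op": "arm_command", "data": {"commands": [{"tx":0,"ty":0,"tz":0,"twist":0},{"tx":0,"ty":0,"tz":0,"twist":0},{"tx":0,"ty":0,"tz":0,"twist":0},{"tx":0,"ty":0,"tz":0,"twist":0},{"tx":0,"ty":0,"tz":0,"twist":0},{"tx":0,"ty":0,"tz":0,"twist":0},{"tx":0,"ty":0,"tz":0,"twist":0},{"tx":0,"ty":0,"tz":0,"twist":0}], "claw": 0.05, "grip_force": 35}}

```text
t: 27.08
eef_pos: [0.5303, -0.1813, -0.0341]
ee_rot: [-3.141, 0.001, 3.048]
force: [-1.6, 0.5, 6.4]
width: 0.0155
gripper_force: 35.0
```

Emit:
{"op": "arm_command", "data": {"commands": [{"tx":0,"ty":0,"tz":-0.02,"twist":0},{"tx":0,"ty":0,"tz":-0.08,"twist":0},{"tx":0,"ty":0,"tz":-0.18,"twist":0},{"tx":0,"ty":0,"tz":-0.31,"twist":-0.01},{"tx":0,"ty":0,"tz":-0.44,"twist":-0.02},{"tx":0,"ty":0,"tz":-0.56,"twist":-0.035},{"tx":0,"ty":0,"tz":-0.64,"twist":-0.048},{"tx":0,"ty":0,"tz":-0.66,"twist":-0.048}]}}

```text
t: 27.75
eef_pos: [0.5316, -0.1814, 0.1344]
ee_rot: [-3.141, 0.006, -3.082]
force: [1.0, 0.1, -2.3]
width: 0.0155
gripper_force: 35.0
```

```bash
python3 look.py chisel_grip .171 w10.png;python3 - <<'E'
from h import *
goto(.589,.2455,.13,-3.0836);print(get_state()['width'],get_state()['gripper_force'])
E
```

```text
chisel_grip [322.3 251. ] 0.74 [ 0.5281 -0.1792  0.171 ]
reg 5665 0.76 x 0.4441 0.583 pca yaw -3.082
[ 0.5767 -0.178 ] w 0.016
[ 0.5647 -0.1784] w 0.015
[ 0.5407 -0.1801] w 0.0134
[ 0.5288 -0.181 ] w 0.0146
[ 0.5168 -0.182 ] w 0.015
[ 0.5048 -0.1825] w 0.0151
[ 0.4928 -0.1831] w 0.0148
[ 0.4808 -0.1838] w 0.0144
[ 0.4688 -0.1842] w 0.0148
[ 0.4569 -0.1851] w 0.0151
[ 0.4449 -0.1858] w 0.015
end [ 0.4443 -0.186 ]
27.9 [ 0.5292 -0.1808  0.1296] [ 3.1409e+00 -3.0000e-04 -3.0859e+00]
t 27.9 at [ 0.5292 -0.1808  0.1296] yaw -3.0859 F [-0.3 -0.1 -2.2] -> tx -0.334 ty 1.689 tz -0.002 twist -0.0007
0.01602929258037677 34.99266888946295
```

View pics/w10.png

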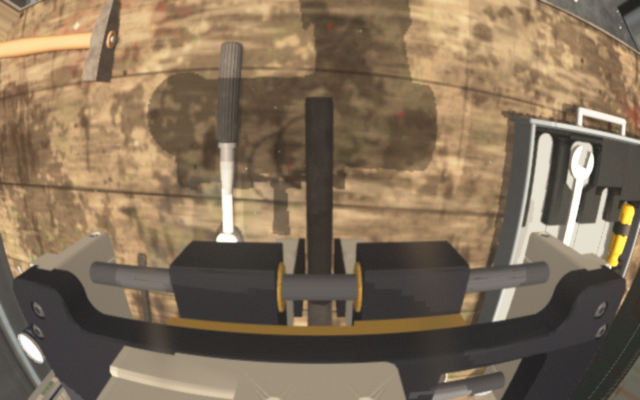

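The picture shows the chisel held straight (column 319, near end at row 98, centred within about 1 mm). The ratchet is at (230,150), and the spanner and screwdriver are in the tray at right. Carrying the chisel to its seat.

Emit:
{"op": "arm_command", "data": {"commands": [{"tx":-0.01,"ty":0.06,"tz":0,"twist":0},{"tx":-0.04,"ty":0.18,"tz":0,"twist":0},{"tx":-0.06,"ty":0.32,"tz":0,"twist":0},{"tx":-0.09,"ty":0.46,"tz":0,"twist":0},{"tx":-0.12,"ty":0.6,"tz":0,"twist":0},{"tx":-0.14,"ty":0.72,"tz":0,"twist":0},{"tx":-0.16,"ty":0.81,"tz":0,"twist":0},{"tx":-0.167,"ty":0.845,"tz":0,"twist":0}]}}

```text
t: 28.57
eef_pos: [0.5586, 0.0348, 0.1279]
ee_rot: [-3.141, -0.003, -3.083]
force: [-0.1, 0.1, -2.3]
width: 0.0157
gripper_force: 35.0
```

Emit:
{"op": "arm_command", "data": {"commands": [{"tx":-0.01,"ty":0.06,"tz":0,"twist":0},{"tx":-0.04,"ty":0.18,"tz":0,"twist":0},{"tx":-0.06,"ty":0.32,"tz":0,"twist":0},{"tx":-0.09,"ty":0.46,"tz":0,"twist":0},{"tx":-0.12,"ty":0.6,"tz":0,"twist":0},{"tx":-0.14,"ty":0.72,"tz":0,"twist":0},{"tx":-0.16,"ty":0.81,"tz":0,"twist":0},{"tx":-0.167,"ty":0.845,"tz":0,"twist":0}]}}

```text
t: 29.23
eef_pos: [0.5888, 0.2479, 0.1284]
ee_rot: [-3.141, -0.002, -3.084]
force: [-0.2, 0.6, -2.7]
width: 0.0158
gripper_force: 35.0
```

```bash
python3 - <<'E'
from h import *
grab_frame('wrist');spot('chisel_seat','wrist',.021);spot('ratchet_seat','wrist',.025);spot('screwdriver_grip','wrist',.024);spot('spanner_grip','wrist',.02)
goto(.589,.2455,-.018,-3.0836)
E
```

```text
chisel_seat [315.  191.1] 0.63 [0.5904 0.2423 0.021 ]
ratchet_seat [182.1 189.8] 0.84 [0.5955 0.0995 0.025 ]
spanner_grip [252.3 188.3] 0.64 [0.5913 0.1773 0.02  ]
t 29.48 at [0.5885 0.2442 0.1294] yaw -3.0854 F [-0.4 -0.6 -1.9] -> tx -0.002 ty 0.005 tz 0.590 twist -0.0006
```

Emit:
{"op": "arm_command", "data": {"commands": [{"tx":-0.002,"ty":0.003,"tz":0.04,"twist":0},{"tx":-0.002,"ty":0.003,"tz":0.13,"twist":0},{"tx":-0.002,"ty":0.003,"tz":0.25,"twist":0},{"tx":-0.002,"ty":0.003,"tz":0.36,"twist":0},{"tx":-0.002,"ty":0.003,"tz":0.44,"twist":0},{"tx":-0.002,"ty":0.003,"tz":0.5,"twist":0},{"tx":-0.002,"ty":0.003,"tz":0.54,"twist":0},{"tx":-0.002,"ty":0.003,"tz":0.56,"twist":0}]}}

```text
t: 30.15
eef_pos: [0.5886, 0.2448, -0.0117]
ee_rot: [-3.14, -0.002, -3.086]
force: [0.3, 0.1, -0.7]
width: 0.0154
gripper_force: 35.0
```

Emit:
{"op": "arm_command", "data": {"commands": [{"tx":0,"ty":0,"tz":0.01,"twist":0},{"tx":0,"ty":0,"tz":0.02,"twist":0},{"tx":0,"ty":0,"tz":0.026,"twist":0},{"tx":0,"ty":0,"tz":0.03,"twist":0},{"tx":0,"ty":0,"tz":0.03,"twist":0},{"tx":0,"ty":0,"tz":0.03,"twist":0},{"tx":0,"ty":0,"tz":0.03,"twist":0},{"tx":0,"ty":0,"tz":0.03,"twist":0}]}}

```text
t: 30.82
eef_pos: [0.5896, 0.2464, -0.017]
ee_rot: [3.141, 0.0, -3.084]
force: [0.1, -0.5, -2.4]
width: 0.0154
gripper_force: 35.0
```

Emit:
{"op": "arm_command", "data": {"commands": [{"tx":0,"ty":0,"tz":0.004,"twist":0},{"tx":0,"ty":0,"tz":0.008,"twist":0},{"tx":0,"ty":0,"tz":0.01,"twist":0},{"tx":0,"ty":0,"tz":0.01,"twist":0},{"tx":0,"ty":0,"tz":0.01,"twist":0},{"tx":0,"ty":0,"tz":0.01,"twist":0},{"tx":0,"ty":0,"tz":0.01,"twist":0},{"tx":0,"ty":0,"tz":0.01,"twist":0}]}}

```text
t: 31.48
eef_pos: [0.5895, 0.2463, -0.0198]
ee_rot: [-3.142, -0.0, -3.084]
force: [0.7, 0.4, -2.2]
width: 0.0156
gripper_force: 35.0
```

Emit:
{"op": "arm_command", "data": {"commands": [{"tx":0,"ty":0,"tz":0,"twist":0},{"tx":0,"ty":0,"tz":0,"twist":0},{"tx":0,"ty":0,"tz":0,"twist":0},{"tx":0,"ty":0,"tz":0,"twist":0},{"tx":0,"ty":0,"tz":0,"twist":0},{"tx":0,"ty":0,"tz":0,"twist":0},{"tx":0,"ty":0,"tz":0,"twist":0},{"tx":0,"ty":0,"tz":0,"twist":0}], "claw": 0.35}}

```text
t: 32.15
eef_pos: [0.5895, 0.2463, -0.0198]
ee_rot: [3.142, 0.0, -3.084]
force: [-0.5, 0.0, 0.1]
width: 0.0311
gripper_force: 0.0
```

Emit:
{"op": "arm_command", "data": {"commands": [{"tx":0,"ty":0,"tz":-0.02,"twist":0},{"tx":0,"ty":0,"tz":-0.07,"twist":0},{"tx":0,"ty":0,"tz":-0.15,"twist":0},{"tx":0,"ty":0,"tz":-0.26,"twist":0},{"tx":0,"ty":0,"tz":-0.38,"twist":0},{"tx":0,"ty":0,"tz":-0.5,"twist":0},{"tx":0,"ty":0,"tz":-0.58,"twist":0},{"tx":0,"ty":0,"tz":-0.6,"twist":0}]}}

```text
t: 32.82
eef_pos: [0.5917, 0.2475, 0.1363]
ee_rot: [3.138, 0.007, -3.084]
force: [1.2, -0.3, 0.8]
width: 0.0304
gripper_force: 0.0
```

```bash
python3 look.py chisel_grip .021 w11.png; python3 - <<'E'
from h import *
goto(.525,-.28,.14,3.13)
E
```

```text
chisel_grip [320.  184.5] 0.64 [0.5867 0.248  0.021 ]
reg 2001 0.84 x 0.504 0.6687 pca yaw -3.088
[0.6623 0.2502] w 0.0177
[0.6504 0.2496] w 0.0176
[0.6384 0.2489] w 0.0152
[0.6264 0.2477] w 0.0139
[0.6144 0.247 ] w 0.0137
[0.6025 0.2453] w 0.0115
[0.5905 0.2446] w 0.0114
[0.5785 0.2445] w 0.0122
[0.5665 0.2438] w 0.0122
[0.5545 0.2436] w 0.0111
[0.5425 0.2439] w 0.0129
[0.5305 0.2433] w 0.0129
[0.5185 0.2426] w 0.0129
[0.5066 0.2404] w 0.0118
end [0.5042 0.241 ]
32.9667 [0.5894 0.2464 0.1311] [ 3.1405e+00  1.1000e-03 -3.0845e+00]
t 32.97 at [0.5894 0.2464 0.1311] yaw -3.0845 F [-0.4 -0.3 -0.8] -> tx 0.377 ty -2.087 tz -0.035 twist 0.0218
```

Emit:
{"op": "arm_command", "data": {"commands": [{"tx":0.02,"ty":-0.06,"tz":0,"twist":0},{"tx":0.05,"ty":-0.18,"tz":0,"twist":0},{"tx":0.08,"ty":-0.32,"tz":-0.02,"twist":0},{"tx":0.1,"ty":-0.46,"tz":-0.03,"twist":0},{"tx":0.12,"ty":-0.6,"tz":-0.03,"twist":0},{"tx":0.14,"ty":-0.74,"tz":-0.03,"twist":0},{"tx":0.16,"ty":-0.88,"tz":-0.03,"twist":0},{"tx":0.18,"ty":-1,"tz":-0.03,"twist":0}], "claw": 0.6}}

```text
t: 33.63
eef_pos: [0.557, -0.0084, 0.1364]
ee_rot: [-3.141, -0.003, -3.085]
force: [0.5, -0.8, 0.3]
width: 0.0526
gripper_force: 0.0
```

Emit:
{"op": "arm_command", "data": {"commands": [{"tx":0.02,"ty":-0.14,"tz":0,"twist":0},{"tx":0.05,"ty":-0.28,"tz":0,"twist":0},{"tx":0.08,"ty":-0.42,"tz":0,"twist":0},{"tx":0.1,"ty":-0.56,"tz":0,"twist":0.01},{"tx":0.12,"ty":-0.7,"tz":0,"twist":0.02},{"tx":0.14,"ty":-0.83,"tz":0,"twist":0.022},{"tx":0.16,"ty":-0.94,"tz":0,"twist":0.022},{"tx":0.18,"ty":-1,"tz":0,"twist":0.022}]}}

```text
t: 34.3
eef_pos: [0.5263, -0.2608, 0.136]
ee_rot: [3.141, -0.003, 3.128]
force: [1.1, 0.2, -0.4]
width: 0.0526
gripper_force: 0.0
```

Emit:
{"op": "arm_command", "data": {"commands": [{"tx":0,"ty":-0.04,"tz":0,"twist":0},{"tx":0,"ty":-0.07,"tz":0,"twist":0},{"tx":0,"ty":-0.09,"tz":0,"twist":0},{"tx":0,"ty":-0.09,"tz":0,"twist":0},{"tx":0,"ty":-0.09,"tz":0,"twist":0},{"tx":0,"ty":-0.09,"tz":0,"twist":0},{"tx":0,"ty":-0.09,"tz":0,"twist":0},{"tx":0,"ty":-0.09,"tz":0,"twist":0}]}}

```text
t: 34.97
eef_pos: [0.5282, -0.2799, 0.1378]
ee_rot: [3.142, 0.0, 3.131]
force: [0.7, -0.0, -0.8]
width: 0.0527
gripper_force: 0.0
```

```bash
python3 look.py ratchet_grip .017 w12.png
```

```text
ratchet_grip [316.6 187.5] 0.81 [ 0.5296 -0.2826  0.017 ]
reg 4447 0.56 x 0.3837 0.6329 pca yaw 3.141
[ 0.6268 -0.2818] w 0.0387
[ 0.6148 -0.2811] w 0.0371
[ 0.6028 -0.281 ] w 0.032
[ 0.5908 -0.282 ] w 0.0248
[ 0.5788 -0.2817] w 0.0111
[ 0.5668 -0.2816] w 0.0111
[ 0.5548 -0.2815] w 0.0109
[ 0.5428 -0.2823] w 0.0107
[ 0.5308 -0.2817] w 0.0118
[ 0.5188 -0.2811] w 0.0148
[ 0.5068 -0.281 ] w 0.0147
[ 0.4948 -0.2812] w 0.0176
[ 0.4828 -0.2817] w 0.0227
[ 0.4708 -0.2815] w 0.0226
[ 0.4588 -0.2819] w 0.0235
[ 0.4468 -0.2818] w 0.0234
[ 0.4348 -0.2811] w 0.0243
[ 0.4228 -0.281 ] w 0.0242
[ 0.4108 -0.2813] w 0.0233
[ 0.3988 -0.2812] w 0.0233
[ 0.3868 -0.2816] w 0.0222
end [ 0.3837 -0.2814]
35.1167 [ 0.5281 -0.2802  0.1378] [3.1416e+00 2.0000e-04 3.1302e+00]
```

Emit:
{"op": "arm_command", "data": {"commands": [{"tx":-0.004,"ty":-0.005,"tz":0.05,"twist":-0.003},{"tx":-0.004,"ty":-0.005,"tz":0.18,"twist":-0.003},{"tx":-0.004,"ty":-0.005,"tz":0.33,"twist":-0.003},{"tx":-0.004,"ty":-0.005,"tz":0.47,"twist":-0.003},{"tx":-0.004,"ty":-0.005,"tz":0.58,"twist":-0.003},{"tx":-0.004,"ty":-0.005,"tz":0.64,"twist":-0.003},{"tx":-0.004,"ty":-0.005,"tz":0.675,"twist":-0.003},{"tx":-0.004,"ty":-0.005,"tz":0.689,"twist":-0.003}]}}

```text
t: 35.78
eef_pos: [0.5282, -0.2816, -0.036]
ee_rot: [3.141, -0.002, 3.139]
force: [-0.6, -0.3, 1.3]
width: 0.0527
gripper_force: 0.0
```

Emit:
{"op": "arm_command", "data": {"commands": [{"tx":0,"ty":0,"tz":0,"twist":0},{"tx":0,"ty":0,"tz":0,"twist":0},{"tx":0,"ty":0,"tz":0,"twist":0},{"tx":0,"ty":0,"tz":0,"twist":0},{"tx":0,"ty":0,"tz":0,"twist":0},{"tx":0,"ty":0,"tz":0,"twist":0},{"tx":0,"ty":0,"tz":0,"twist":0},{"tx":0,"ty":0,"tz":0,"twist":0}], "claw": 0.05, "grip_force": 50}}

```text
t: 36.45
eef_pos: [0.5292, -0.2818, -0.0341]
ee_rot: [-3.141, 0.001, 3.139]
force: [-0.0, 1.8, 3.7]
width: 0.0138
gripper_force: 50.0
```

Emit:
{"op": "arm_command", "data": {"commands": [{"tx":0,"ty":0,"tz":-0.02,"twist":0},{"tx":0,"ty":0,"tz":-0.05,"twist":0},{"tx":0,"ty":0,"tz":-0.1,"twist":0},{"tx":0,"ty":0,"tz":-0.16,"twist":0},{"tx":0,"ty":0,"tz":-0.21,"twist":0},{"tx":0,"ty":0,"tz":-0.25,"twist":0},{"tx":0,"ty":0,"tz":-0.28,"twist":0},{"tx":0,"ty":0,"tz":-0.28,"twist":0}]}}

```text
t: 37.12
eef_pos: [0.5297, -0.2821, 0.0371]
ee_rot: [-3.141, 0.002, 3.139]
force: [-0.0, -0.0, -4.7]
width: 0.0136
gripper_force: 50.0
```

Emit:
{"op": "arm_command", "data": {"commands": [{"tx":0,"ty":0,"tz":-0.03,"twist":0},{"tx":0,"ty":0,"tz":-0.09,"twist":0},{"tx":0,"ty":0,"tz":-0.17,"twist":-0.01},{"tx":0,"ty":0,"tz":-0.25,"twist":-0.019},{"tx":0,"ty":0,"tz":-0.31,"twist":-0.019},{"tx":0,"ty":0,"tz":-0.35,"twist":-0.019},{"tx":0,"ty":0,"tz":-0.38,"twist":-0.019},{"tx":0,"ty":0,"tz":-0.38,"twist":-0.019}]}}

```text
t: 37.78
eef_pos: [0.5294, -0.282, 0.1315]
ee_rot: [-3.141, 0.001, -3.084]
force: [-0.8, -1.2, -4.3]
width: 0.0138
gripper_force: 50.0
```

```bash
python3 look.py ratchet_grip .182 w13.png;python3 - <<'E'
from h import *
s=get_state();print(s['moment'],s['force'],s['width']);goto(.597,.101,.13,-3.0836)
E
```

```text
reg 12020 0.97 x 0.3952 0.5695 pca yaw -3.082
[ 0.5633 -0.2793] w 0.0111
[ 0.5513 -0.28  ] w 0.0108
[ 0.5273 -0.2816] w 0.0135
[ 0.5154 -0.2823] w 0.0134
[ 0.5034 -0.2828] w 0.0144
[ 0.4914 -0.2839] w 0.0217
[ 0.4794 -0.2846] w 0.0234
[ 0.4675 -0.2853] w 0.0222
[ 0.4555 -0.286 ] w 0.0219
[ 0.4435 -0.2866] w 0.0225
[ 0.4315 -0.2871] w 0.022
[ 0.4195 -0.288 ] w 0.0225
[ 0.4076 -0.2887] w 0.0226
[ 0.3956 -0.2896] w 0.0224
end [ 0.3958 -0.2895]
37.9333 [ 0.5281 -0.2815  0.1292] [ 3.1407e+00 -1.7000e-03 -3.0847e+00]
[-0.01577098  0.00128782 -0.00609062] [ 0.10574103 -0.14507652 -5.63150419] 0.013677071968139302
t 37.93 at [ 0.5281 -0.2815  0.1292] yaw -3.0847 F [ 0.1 -0.1 -5.6] -> tx -0.362 ty 1.512 tz -0.003 twist -0.0004
```

View pics/w13.png

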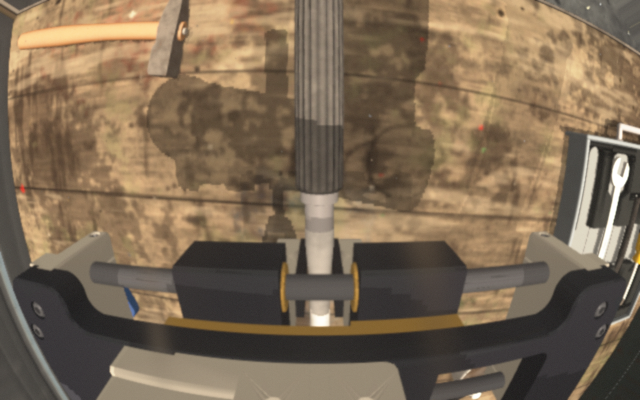

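The picture shows the ratchet held straight and level (handle column 319, handle joint at row 192). The near-zero moment confirms the grip is at the centre of mass. Carrying it to its seat.

Emit:
{"op": "arm_command", "data": {"commands": [{"tx":-0.01,"ty":0.05,"tz":0,"twist":0},{"tx":-0.04,"ty":0.15,"tz":0,"twist":0},{"tx":-0.07,"ty":0.28,"tz":0,"twist":0},{"tx":-0.1,"ty":0.41,"tz":0,"twist":0},{"tx":-0.13,"ty":0.54,"tz":0,"twist":0},{"tx":-0.16,"ty":0.65,"tz":0,"twist":0},{"tx":-0.175,"ty":0.73,"tz":0,"twist":0},{"tx":-0.181,"ty":0.756,"tz":0,"twist":0}]}}

```text
t: 38.6
eef_pos: [0.5632, -0.0873, 0.1295]
ee_rot: [3.141, -0.001, -3.082]
force: [-0.5, -0.4, -5.4]
width: 0.0136
gripper_force: 50.0
```

Emit:
{"op": "arm_command", "data": {"commands": [{"tx":-0.01,"ty":0.05,"tz":0,"twist":0},{"tx":-0.04,"ty":0.15,"tz":0,"twist":0},{"tx":-0.07,"ty":0.28,"tz":0,"twist":0},{"tx":-0.1,"ty":0.41,"tz":0,"twist":0},{"tx":-0.13,"ty":0.54,"tz":0,"twist":0},{"tx":-0.16,"ty":0.65,"tz":0,"twist":0},{"tx":-0.175,"ty":0.73,"tz":0,"twist":0},{"tx":-0.181,"ty":0.756,"tz":0,"twist":0}]}}

```text
t: 39.27
eef_pos: [0.5979, 0.1035, 0.1296]
ee_rot: [3.142, -0.001, -3.083]
force: [0.9, -0.8, -5.1]
width: 0.0138
gripper_force: 50.0
```

```bash
python3 - <<'E'
from h import *
grab_frame('wrist');spot('ratchet_seat','wrist',.025);spot('spanner_grip','wrist',.02);spot('chisel_grip','wrist',.021);spot('screwdriver_grip','wrist',.024)
goto(.597,.101,-.022,-3.0836)
E
```

```text
spanner_grip [388.8 191.2] 0.81 [0.5952 0.1735 0.02  ]
chisel_grip [450.2 187.6] 0.59 [0.5864 0.2424 0.021 ]
screwdriver_grip [507.5 189.3] 0.8 [0.582  0.3178 0.024 ]
t 39.52 at [0.5972 0.0998 0.13  ] yaw -3.0851 F [-0.6 -0.2 -4.3] -> tx 0.000 ty 0.005 tz 0.608 twist -0.0005
```

Emit:
{"op": "arm_command", "data": {"commands": [{"tx":0,"ty":0.004,"tz":0.04,"twist":0},{"tx":0,"ty":0.004,"tz":0.13,"twist":0},{"tx":0,"ty":0.004,"tz":0.24,"twist":0},{"tx":0,"ty":0.004,"tz":0.35,"twist":0},{"tx":0,"ty":0.004,"tz":0.44,"twist":0},{"tx":0,"ty":0.004,"tz":0.5,"twist":0},{"tx":0,"ty":0.004,"tz":0.53,"twist":0},{"tx":0,"ty":0.004,"tz":0.55,"twist":0}]}}

```text
t: 40.18
eef_pos: [0.5969, 0.1006, -0.0085]
ee_rot: [-3.141, -0.002, -3.085]
force: [-0.8, -0.0, -4.5]
width: 0.0136
gripper_force: 50.0
```

Emit:
{"op": "arm_command", "data": {"commands": [{"tx":0,"ty":0,"tz":0.01,"twist":0},{"tx":0,"ty":0,"tz":0.02,"twist":0},{"tx":0,"ty":0,"tz":0.03,"twist":0},{"tx":0,"ty":0,"tz":0.04,"twist":0},{"tx":0,"ty":0,"tz":0.05,"twist":0},{"tx":0,"ty":0,"tz":0.058,"twist":0},{"tx":0,"ty":0,"tz":0.058,"twist":0},{"tx":0,"ty":0,"tz":0.058,"twist":0}]}}

```text
t: 40.85
eef_pos: [0.5976, 0.1018, -0.0215]
ee_rot: [-3.142, -0.0, -3.084]
force: [0.2, -0.6, -5.3]
width: 0.0134
gripper_force: 50.0
```

Hanging freely, with no contact yet. I'll go down a little more, release with a small opening because of the rim, and lift.

Emit:
{"op": "arm_command", "data": {"commands": [{"tx":0,"ty":0,"tz":0.005,"twist":0},{"tx":0,"ty":0,"tz":0.01,"twist":0},{"tx":0,"ty":0,"tz":0.014,"twist":0},{"tx":0,"ty":0,"tz":0.014,"twist":0},{"tx":0,"ty":0,"tz":0.014,"twist":0},{"tx":0,"ty":0,"tz":0.014,"twist":0},{"tx":0,"ty":0,"tz":0.014,"twist":0},{"tx":0,"ty":0,"tz":0.014,"twist":0}]}}

```text
t: 41.52
eef_pos: [0.598, 0.1019, -0.0235]
ee_rot: [3.142, 0.001, -3.084]
force: [-3.8, -0.1, 8.6]
width: 0.0135
gripper_force: 50.0
```

Emit:
{"op": "arm_command", "data": {"commands": [{"tx":0,"ty":0,"tz":0,"twist":0},{"tx":0,"ty":0,"tz":0,"twist":0},{"tx":0,"ty":0,"tz":0,"twist":0},{"tx":0,"ty":0,"tz":0,"twist":0},{"tx":0,"ty":0,"tz":0,"twist":0},{"tx":0,"ty":0,"tz":0,"twist":0},{"tx":0,"ty":0,"tz":0,"twist":0},{"tx":0,"ty":0,"tz":0,"twist":0}], "claw": 0.25}}

```text
t: 42.18
eef_pos: [0.5976, 0.1017, -0.0252]
ee_rot: [-3.142, -0.0, -3.084]
force: [0.3, -0.2, 0.2]
width: 0.0222
gripper_force: 0.0
```

Emit:
{"op": "arm_command", "data": {"commands": [{"tx":0,"ty":0,"tz":-0.02,"twist":0},{"tx":0,"ty":0,"tz":-0.07,"twist":0},{"tx":0,"ty":0,"tz":-0.15,"twist":0},{"tx":0,"ty":0,"tz":-0.26,"twist":0},{"tx":0,"ty":0,"tz":-0.38,"twist":0},{"tx":0,"ty":0,"tz":-0.52,"twist":0},{"tx":0,"ty":0,"tz":-0.66,"twist":0},{"tx":0,"ty":0,"tz":-0.75,"twist":0}]}}

```text
t: 42.85
eef_pos: [0.5987, 0.1019, 0.1669]
ee_rot: [3.141, 0.004, -3.084]
force: [1.7, 0.4, -0.6]
width: 0.022
gripper_force: 0.0
```

Emit:
{"op": "arm_command", "data": {"commands": [{"tx":0.04,"ty":0.04,"tz":-0.04,"twist":0},{"tx":0.12,"ty":0.12,"tz":-0.12,"twist":0},{"tx":0.22,"ty":0.22,"tz":-0.2,"twist":0},{"tx":0.3,"ty":0.32,"tz":-0.25,"twist":0},{"tx":0.34,"ty":0.38,"tz":-0.25,"twist":0},{"tx":0.36,"ty":0.4,"tz":-0.25,"twist":0},{"tx":0.36,"ty":0.4,"tz":-0.25,"twist":0},{"tx":0.36,"ty":0.4,"tz":-0.25,"twist":0}]}}

```text
t: 43.52
eef_pos: [0.5016, 0.1964, 0.2246]
ee_rot: [-3.141, -0.001, -3.083]
force: [0.3, -0.2, 0.5]
width: 0.0217
gripper_force: 0.0
```

```bash
python3 - <<'E'
from h import *
a=grab_frame('scene')[:,:,::-1][215:355,205:365];b=grab_frame('wrist')[:,:,::-1][20:260,140:500]
for q,z in (('ratchet_grip',.025),('spanner_grip',.02),('chisel_grip',.021),('screwdriver_grip',.024)): spot(q,'wrist',z);axis(q,'wrist',z)
o=np.zeros((560,800,3),np.uint8);o[:300,:450]=cv2.resize(b,(450,300),interpolation=cv2.INTER_CUBIC);o[:306,450:]=cv2.resize(a,(350,306),interpolation=cv2.INTER_CUBIC)
t=grab_frame('top')[:,:,::-1][130:265,170:295];o[306:,:235]=cv2.resize(t,(235,254),interpolation=cv2.INTER_CUBIC)
cv2.imwrite('pics/m2.png',o);s=get_state();print(s['t'],s['eef_pos'])
E
```

```text
ratchet_grip [251.2 234.1] 0.68 [0.5955 0.1052 0.025 ]
  reg ratchet_grip 1636 0.83 [0.5215 0.0976] yaw -3.085 ends [0.6064 0.1024] [0.4537 0.0938] 0.153
spanner_grip [302.9 233.4] 0.94 [0.5916 0.178  0.02  ]
  reg spanner_grip 2016 0.91 [0.5482 0.1713] yaw -3.053 ends [0.7381 0.1883] [0.449  0.1625] 0.2902
chisel_grip [ 36.6 249.9] 0.69 [ 0.6809 -0.3814  0.021 ]
  reg chisel_grip 6856 0.71 [0.5289 0.2385] yaw 3.122 ends [0.7526 0.2342] [0.4257 0.2405] 0.327
screwdriver_grip [399.7 234.4] 0.81 [0.5847 0.3151 0.024 ]
  reg screwdriver_grip 1150 0.57 [0.5563 0.3138] yaw -3.09 ends [0.5952 0.3157] [0.5196 0.3119] 0.0756
44.0667 [0.50214549 0.19624058 0.2248282 ]
```

View pics/m2.png

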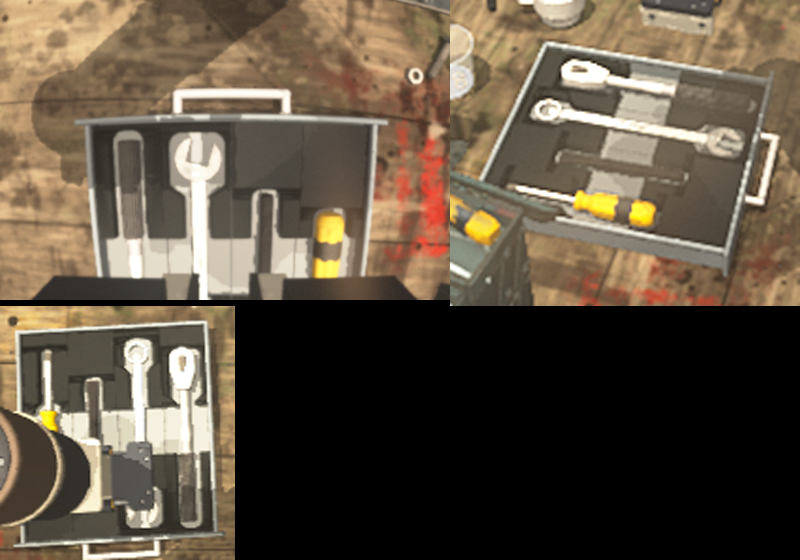

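Pictures from the wrist, scene and top cameras show all four tools in their own cut-outs. The ratchet felt 8.6 N of contact slightly early, so I'll probe the height of its neck with shut fingers. A seated neck top at 32.5 mm should give contact at a reported z of about -0.007.

Emit:
{"op": "arm_command", "data": {"commands": [{"tx":-0.04,"ty":-0.04,"tz":0.04,"twist":0},{"tx":-0.12,"ty":-0.12,"tz":0.14,"twist":0},{"tx":-0.22,"ty":-0.24,"tz":0.28,"twist":0},{"tx":-0.3,"ty":-0.34,"tz":0.42,"twist":0},{"tx":-0.35,"ty":-0.4,"tz":0.56,"twist":0},{"tx":-0.36,"ty":-0.4,"tz":0.68,"twist":0},{"tx":-0.36,"ty":-0.4,"tz":0.76,"twist":0},{"tx":-0.36,"ty":-0.4,"tz":0.78,"twist":0}], "claw": 0}}

```text
t: 44.73
eef_pos: [0.5949, 0.0996, 0.0249]
ee_rot: [-3.139, -0.007, -3.087]
force: [-0.9, -0.3, 0.1]
width: 0.0008
gripper_force: 0.0
```

Emit:
{"op": "arm_command", "data": {"commands": [{"tx":0,"ty":0,"tz":0.02,"twist":0},{"tx":0,"ty":0,"tz":0.05,"twist":0},{"tx":0,"ty":0,"tz":0.08,"twist":0},{"tx":0,"ty":0,"tz":0.1,"twist":0},{"tx":0,"ty":0,"tz":0.115,"twist":0},{"tx":0,"ty":0,"tz":0.12,"twist":0},{"tx":0,"ty":0,"tz":0.12,"twist":0},{"tx":0,"ty":0,"tz":0.12,"twist":0}]}}

```text
t: 45.4
eef_pos: [0.5978, 0.1019, 0.0004]
ee_rot: [3.141, 0.001, -3.084]
force: [-0.3, 0.0, -0.5]
width: 0.0008
gripper_force: 0.0
```

Emit:
{"op": "arm_command", "data": {"commands": [{"tx":0,"ty":0,"tz":0.002,"twist":0},{"tx":0,"ty":0,"tz":0.005,"twist":0},{"tx":0,"ty":0,"tz":0.008,"twist":0},{"tx":0,"ty":0,"tz":0.011,"twist":0},{"tx":0,"ty":0,"tz":0.014,"twist":0},{"tx":0,"ty":0,"tz":0.014,"twist":0},{"tx":0,"ty":0,"tz":0.014,"twist":0},{"tx":0,"ty":0,"tz":0.014,"twist":0}]}}

```text
t: 46.07
eef_pos: [0.5976, 0.1017, -0.0036]
ee_rot: [-3.142, -0.0, -3.084]
force: [0.1, -0.2, -0.1]
width: 0.0004
gripper_force: 0.0
```

Emit:
{"op": "arm_command", "data": {"commands": [{"tx":0,"ty":0,"tz":0.002,"twist":0},{"tx":0,"ty":0,"tz":0.004,"twist":0},{"tx":0,"ty":0,"tz":0.006,"twist":0},{"tx":0,"ty":0,"tz":0.006,"twist":0},{"tx":0,"ty":0,"tz":0.006,"twist":0},{"tx":0,"ty":0,"tz":0.006,"twist":0},{"tx":0,"ty":0,"tz":0.006,"twist":0},{"tx":0,"ty":0,"tz":0.006,"twist":0}]}}

```text
t: 46.73
eef_pos: [0.5976, 0.1017, -0.0051]
ee_rot: [3.142, 0.0, -3.084]
force: [-0.7, 0.1, -0.7]
width: 0.0003
gripper_force: 0.0
```

No contact at z = -0.0051, so the neck top is below about 34 mm and the ratchet is down. Retreating, then handing in.

Emit:
{"op": "arm_command", "data": {"commands": [{"tx":0,"ty":0,"tz":-0.05,"twist":0},{"tx":0,"ty":0,"tz":-0.15,"twist":0},{"tx":0,"ty":0,"tz":-0.28,"twist":0},{"tx":0,"ty":0,"tz":-0.42,"twist":0},{"tx":0,"ty":0,"tz":-0.54,"twist":0},{"tx":0,"ty":0,"tz":-0.62,"twist":0},{"tx":0,"ty":0,"tz":-0.64,"twist":0},{"tx":0,"ty":0,"tz":-0.64,"twist":0}]}}

```text
t: 47.4
eef_pos: [0.5986, 0.1022, 0.157]
ee_rot: [3.14, 0.004, -3.084]
force: [0.0, 0.4, -0.0]
width: 0.0004
gripper_force: 0.0
```

```bash
python3 -c "
from h import *
print(get_state()['qd'].round(3)); print(job_done())"
```

```text
[-0.     0.036 -0.048 -0.014  0.03   0.002]
the job is handed in; nothing more can be done
None
```

I handed the job in at about 47 s with the ratchet, spanner, screwdriver and chisel each lying in its own cut-out on the last camera check; the hand-in returned no verdict.

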